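Reset the wafer carrier stops and clear the dippers

ROBOT

A 6-joint arm with a two-finger parallel gripper is mounted at the origin on the work surface. World frame = base frame: x ahead of the robot, y to its left, z up, the work surface at z = 0. Lengths are in m, angles in rad, forces in N, time in s.
With the tool pointing down it reaches from about 0.3 to 0.875 m from the base axis. Payload 6.4 kg.
Tool frame: the origin (TCP) lies at the very end of the fingers, on their centre line; the grasp point (between the pads) lies 19 mm behind it (ctrl.hold_point_z is the distance from the TCP to the grasp point, in m); y points along the fingers, x is the direction in which the jaws open and shut, and the axes are right-handed (so a half turn about y gives the same grasp; the last joint's range is limited). The gripper opens to 85 mm and grips with 20 to 120 N. Pads are 22 mm wide; open, the fingers measure 114 mm over their backs; the gripper's body (76 mm by 85 mm) begins 54 mm behind the grasp point. The pads swing forward as they close: fully open they stand 13 mm farther back than shut.
Start: joints at [0.922, 0.181, 1.607, -0, 1.354, -0.206], TCP at [0.246, 0.52, 0.231] pointing down, gripper open.
Joint ranges: [-2.99, 2.99], [-0.89, 2.07], [0.3, 2.58], [-1.14, 4.28], [0, 2.63], [-3.12, 3.12]. Speed limits (rad/s): [2.57, 2.57, 3.01, 3.14, 3.14, 3.14].

INTERFACE

Orientations are given as a unit quaternion [w, x, y, z].
In Python, from bench import ctrl, imaging gives the robot as it stands.
- The arm moves only by the shell command python3 -m jog 'ROWS'. ROWS is JSON, a list of rows, each a list of 3 entries, a list of its own where there are three numbers: the shift along the tool's x, y, z in cm, then the turn, a rotation vector about the tool's x, y, z in rad, then the finger opening in cm, from 0 to 8.54. A call has 1 to 12 rows; each row shifts and turns the pose as measured when the row begins, along the tool's axes as they then stand; what a row does not reach is not made up. A row lasts 1/12 s, in which the tool goes at most 41.7 mm and 7.16 degrees, less where a joint would pass 70% of its speed; a pose out of reach is approached as far as the arm can. A call is refused whole if a number of a shift passes 4.17 or a number of a turn 0.125, either way. A call with a gripper value outside its range is refused whole. The fingers move at their own pace and stop on an object; the grip force is fixed at half the most. Time passes only in rows, so rows that do not move let the fingers close. It gives the time, the measured TCP pose, the force and the opening at its end, in the units of the state.
- ctrl.get_obs(): the state, without advancing time (a new reading comes with each control period).
- imaging.camera(name): name is "scene" or "top" or "wrist"; returns a dict with "frame" (400x640x3 uint8, red, green, blue), "depth" (400x640 float32, m along the optical axis (not along the pixel's ray), 0 where there is no reading), "K" (3x3 intrinsics, pixels), "k1" (the pictures are not rectified: a ray, as slopes to the right and down, at radius r is drawn at 1 + k1 r^2 times it, then the intrinsics apply), "R" (3x3) and "t" (3): a world point X has camera coordinates R X + t. Camera axes: x right, y down, z forward; pixel columns grow to the right and rows downward; lengths in m; the calibration is good to about 2 mm. A picture is of the moment at which its call begins.
- ctrl.hand_in(): hands the job in, once; it reports no verdict.
The state is a dict: "time_s": time; "q": joint angles; "dq": joint speeds; "joint_efforts": joint torques, N m; "eef_pos": TCP position; "eef_rot": TCP orientation; "wrist_force": force on the tool from outside, world axes, zero at the start; "torque": the same for the moment, N m; "opening": opening from 0.0 (shut) to 1.0 (fully open).
Only numpy, scipy, OpenCV 4.12 (cv2) and the standard library are available. Lean on these libraries where they do the work, as an engineer would, in place of code of your own. Each camera call takes 0.05 s, during which the arm holds its last target. There are 200 camera calls.

TASK

Set the loading frame for the next batch: lift each of the two sliding stops out of its notch, shift it one notch farther from you and let it drop fully into that next notch. Then push the wafer carrier along the bench, without lifting it off, until its front edge is square against both stops. Also hang every white dipper standing on the bench upright in an empty fork of the rack, collar flat on both prongs, in any order, without knocking the baskets hanging there or the other things on the bench.

Things in the scene. Friction and masses are not known exactly. Their poses are not given: they have to be found in the camera images.
- frame: Fixed loading frame; origin on the bench between two notched aluminium rails; +x runs along them, away from the robot; z up. Rails 22 wide, x -120 to 120, centred at y = 110 (left) and -110 mm; a 5 mm high guide strip inside each leaves a lane of y -88 to 88; top z = 34, with notches 14 long, 12 deep at x = -60, -20, 20 and 60 mm. Cross bar at x 120 to 142. A stop in the next (last) notch is at x = 60, z = 34 mm.
- stop_left: Loose steel saddle, 0.2 kg, 50 long, 35 wide, astride the left rail (1.5 mm play), axes as the frame's. Origin: underside of its plate, on the rail's top when its 10 mm deep key is in a notch. Starts at frame x = 20, y = +110 mm; lift over 11 mm to free. Black grip tab 14 (x) by 26 (y), 6 to 46 mm above origin. Arm 12 thick reaches inward to 85 mm from the rail's centre, 4 to 28 mm below origin.
- stop_right: Loose steel saddle, 0.2 kg, 50 long, 35 wide, astride the right rail (1.5 mm play), axes as the frame's. Origin: underside of its plate, on the rail's top when its 10 mm deep key is in a notch. Starts at frame x = 20, y = -110 mm; lift over 11 mm to free. Black grip tab 14 (x) by 26 (y), 6 to 46 mm above origin. Arm 12 thick reaches inward to 85 mm from the rail's centre, 4 to 28 mm below origin.
- carrier: Loose aluminium plate, 0.3 to 0.65 kg, flat on the bench between the rails: 90 (x) by 130 (y), 14 mm thick, with a lip 10 thick, 32 mm high along its rear (-x, robot's side) edge. Origin: centre of the underside; +x points to the stops. Square against both stops in their next notch, its origin is at frame x = 9 mm.
- rack: Fixed steel rack with seven forks 70 mm apart, fork0 at y = +210 to fork6 at y = -210 mm. Origin on the bench under its middle; prongs point to -x (the robot). Bar 14 thick at x = 12, z = 162, 520 mm long. A fork is two level 6 mm wire prongs with 20 mm free between, tops at z = 165 mm, from the bar to x = -72, then tips turned up to z = 175 mm at x = -79.
- fork1 (a point): Empty fork 1: the point midway between its two prongs, at the height of their tops, 35 mm in front of the rack's origin plane; a dipper hung well has its stem here and its collar's underside at this height (rack yaw gives the prong direction).
- fork2 (a point): Empty fork 2: the point midway between its two prongs, at the height of their tops, 35 mm in front of the rack's origin plane; a dipper hung well has its stem here and its collar's underside at this height (rack yaw gives the prong direction).
- fork4 (a point): Empty fork 4: the point midway between its two prongs, at the height of their tops, 35 mm in front of the rack's origin plane; a dipper hung well has its stem here and its collar's underside at this height (rack yaw gives the prong direction).
- fork5 (a point): Empty fork 5: the point midway between its two prongs, at the height of their tops, 35 mm in front of the rack's origin plane; a dipper hung well has its stem here and its collar's underside at this height (rack yaw gives the prong direction).
- dipper1: A white plastic wafer dipper, loose, standing upright on the bench (may be absent: 2 to 4 are there). Round foot 54 mm wide, 8 mm thick; thin stem 8 mm; collar 40 mm wide from 120 to 128 mm up; round grip 18 mm wide from 128 to 178 mm up. About 0.14 kg. Origin at the centre of its underside, z up the stem. Round, so its yaw does not matter. It tips over if pushed.
- dipper2: A white plastic wafer dipper, loose, standing upright on the bench (may be absent: 2 to 4 are there). Round foot 54 mm wide, 8 mm thick; thin stem 8 mm; collar 40 mm wide from 120 to 128 mm up; round grip 18 mm wide from 128 to 178 mm up. About 0.14 kg. Origin at the centre of its underside, z up the stem. Round, so its yaw does not matter. It tips over if pushed.
- dipper3: A white plastic wafer dipper, loose, standing upright on the bench (may be absent: 2 to 4 are there). Round foot 54 mm wide, 8 mm thick; thin stem 8 mm; collar 40 mm wide from 120 to 128 mm up; round grip 18 mm wide from 128 to 178 mm up. About 0.14 kg. Origin at the centre of its underside, z up the stem. Round, so its yaw does not matter. It tips over if pushed.
- dipper4: A white plastic wafer dipper, loose, standing upright on the bench (may be absent: 2 to 4 are there). Round foot 54 mm wide, 8 mm thick; thin stem 8 mm; collar 40 mm wide from 120 to 128 mm up; round grip 18 mm wide from 128 to 178 mm up. About 0.14 kg. Origin at the centre of its underside, z up the stem. Round, so its yaw does not matter. It tips over if pushed.
- basket1: Bystander: a white basket with a square foot (46 mm), same stem, collar and grip as a dipper, hanging loose in fork 0. Origin 120 mm below its collar's underside. Leave it hanging undisturbed.
- basket2: Bystander: a white basket with a square foot (46 mm), same stem, collar and grip as a dipper, hanging loose in fork 3. Origin 120 mm below its collar's underside. Leave it hanging undisturbed.
- basket3: Bystander: a white basket with a square foot (46 mm), same stem, collar and grip as a dipper, hanging loose in fork 6. Origin 120 mm below its collar's underside. Leave it hanging undisturbed.
- dish: Bystander, leave alone: a shallow blue ceramic bowl, 90 mm wide; origin on its underside.
- wrench: Bystander, leave alone: a steel wrench, 160 mm, lying flat; origin on its underside.
- bottle: Bystander, leave alone: a clear bottle, 150 mm tall; origin on its underside.
- jar: Bystander, leave alone: an amber jar, 70 mm tall; origin on its underside.
- fitting: Bystander, leave alone: a brass tube fitting standing upright, 50 mm tall, 40 mm wide; origin on its underside.
Things that resemble listed ones, but are neither listed nor needed, are in the scene too. What is shaped like the dipper4 but orange or red is not meant.

How it is judged:
On the way, in this order (a step that is already met when the one before it is completed fails the run):
1. both stops sit fully in the next notch (x of stop_left in the frame of frame between 0.054 and 0.066 m and y of stop_left in the frame of frame between 0.104 and 0.116 m and height (world z) of each of stop_left, stop_right below 0.0375 m and angle between each of stop_left, stop_right's own z axis and vertical below 0.1 rad and x of stop_right in the frame of frame between 0.054 and 0.066 m and y of stop_right in the frame of frame between -0.116 and -0.104 m), for 0.3 s.
2. the carrier lies square against both stops, which are still in the next notch (all of step 1 and x of carrier in the frame of frame above 0.003 m and angle between the x axis of carrier and the x axis of frame, either way round below 0.07 rad and y of carrier in the frame of frame between -0.03 and 0.03 m and height (world z) of carrier below 0.004 m and linear speed of carrier below 0.02 m/s), for 0.3 s.
At the end, for the whole second after the job is handed in: Both stops within 6 mm of the next notch, down within 3.5 mm; carrier flat, within about 6 mm of the stops, square within 0.07 rad, within 30 mm of mid-lane; each dipper present hangs still in an empty fork within 22 mm of its point, foot 38 to 53 mm up, upright within 0.15 rad (all of step 2 and (horizontal distance between dipper1 and fork1 below 0.022 m or horizontal distance between dipper1 and fork2 below 0.022 m or horizontal distance between dipper1 and fork4 below 0.022 m or horizontal distance between dipper1 and fork5 below 0.022 m) and height (world z) of dipper1 between 0.038 and 0.053 m and angle between each of dipper1, dipper2, dipper3, dipper4's own z axis and vertical below 0.15 rad and linear speed of each of dipper1, dipper2, dipper3, dipper4 below 0.05 m/s and (horizontal distance between dipper2 and fork1 below 0.022 m or horizontal distance between dipper2 and fork2 below 0.022 m or horizontal distance between dipper2 and fork4 below 0.022 m or horizontal distance between dipper2 and fork5 below 0.022 m) and height (world z) of dipper2 between 0.038 and 0.053 m and (horizontal distance between dipper3 and fork1 below 0.022 m or horizontal distance between dipper3 and fork2 below 0.022 m or horizontal distance between dipper3 and fork4 below 0.022 m or horizontal distance between dipper3 and fork5 below 0.022 m) and height (world z) of dipper3 between 0.038 and 0.053 m and (horizontal distance between dipper4 and fork1 below 0.022 m or horizontal distance between dipper4 and fork2 below 0.022 m or horizontal distance between dipper4 and fork4 below 0.022 m or horizontal distance between dipper4 and fork5 below 0.022 m) and height (world z) of dipper4 between 0.038 and 0.053 m); the robot touches nothing.
It fails at once if the carrier is lifted more than 30 mm off the bench (height (world z) of carrier above 0.03 m).
It fails at once if a hanging basket is knocked more than 25 mm or off its fork (distance of any of basket1, basket2, basket3 from where it was at the start of the episode above 0.025 m).
It fails at once if a bystander on the bench is moved more than 30 mm (distance of any of dish, wrench, bottle, jar, fitting from where it was at the start of the episode above 0.03 m).
Of dipper1, dipper2, dipper3, dipper4 only 2 to 4 are there at a start; the rules pass over those that are not, and their reading is None.
At some moment in a run one of carrier may be knocked a few centimetres aside while the robot is not near it.
It also fails if it takes over 210 s, if anything falls off the work surface, if the arm or the gripper's body presses on something with over 40 N, if the wrist force passes 120 N, or if a joint passes its speed limit or range.

## Working session

There is one attempt and no reset: what is moved stays moved. The work goes in short steps, Python scripts to look and compute and a shell command to move; the robot and the scene stay as the last step left them, time stands still between calls to the robot, and variables do not carry over. Pictures are saved under pics/ and viewed, about 12 in all and at most 16, crops included, and the job is handed in when it is done.

```bash
ls; mkdir -p pics
python3 - <<'E'
from bench import ctrl, imaging
import cv2,numpy as np
o=ctrl.get_obs();print(o['time_s'],o['eef_pos'],o['eef_rot'],o['opening'],ctrl.hold_point_z)
for n in('scene','top'):
    c=imaging.camera(n);np.savez(f'{n}0.npz',**{k:np.array(v) for k,v in c.items()})
    cv2.imwrite(f'pics/{n}0.png',c['frame'][:,:,::-1]);print(n,c['K'],c['k1'],c['R'],c['t'])
E
```

```text
pics
0.0 [0.24603682 0.51910546 0.23038173] [-0.59739056  0.59781103  0.37740569 -0.37856497] 0.9983584375996429 0.0187
scene [[478.0095039    0.         326.63096785]
 [  0.         478.0095039  202.54974206]
 [  0.           0.           1.        ]] -0.05310254275253943 [[-0.61547741  0.78813639  0.00534587]
 [ 0.59568292  0.46960521 -0.65163855]
 [-0.5160905  -0.39788437 -0.75851079]] [ 0.36195693 -0.23006968  1.53935356]
top [[437.40384305   0.         317.84875656]
 [  0.         437.40384305 202.30656969]
 [  0.           0.           1.        ]] 0.023735544358814694 [[ 0.0072398  -0.99994795 -0.00718941]
 [-0.98174161 -0.00574097 -0.19013271]
 [ 0.19008154  0.00843467 -0.98173207]] [-0.04967185  0.52841599  1.1620836 ]
```

View pics/scene0.png

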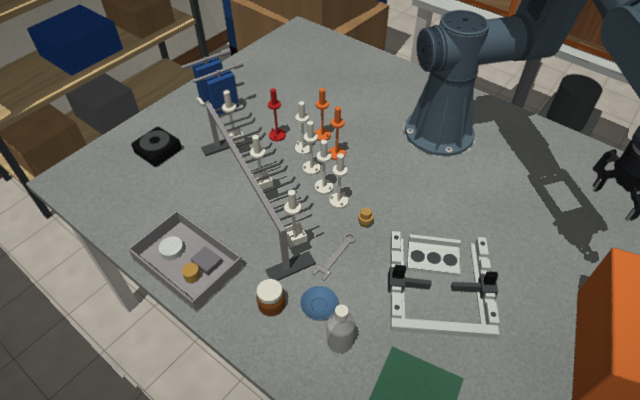

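View pics/top0.png

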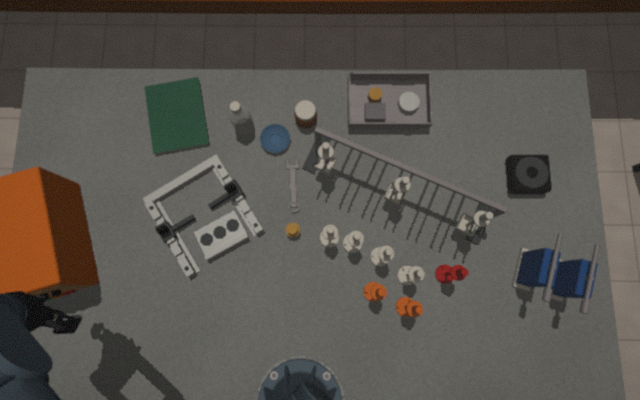

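Seen: frame at top-view (205,215) with stops at (165,230) and (230,188). There are four white dippers at (329,235), (353,242), (382,256) and (410,274), and the rack runs from (315,133) to (503,210). Next I measure from depth.

```bash
cat > h.py <<'E'
import numpy as np,cv2
from bench import ctrl,imaging
from scipy.spatial.transform import Rotation as Ro
from scipy import ndimage
def cloud(c):
    K=c['K'];D=np.array([float(c['k1']),0,0,0])
    v,u=np.mgrid[0:400,0:640]
    p=cv2.undistortPoints(np.stack([u,v],-1).reshape(-1,1,2).astype(float),K,D).reshape(400,640,2)
    d=c['depth'][...,None]
    P=np.concatenate([p*d,d],-1)
    W=(P-c['t'])@c['R']; W[c['depth']==0]=np.nan
    return W
def rel(p,yaw=None):
    "world target TCP point -> shift in tool axes (cm); jaw dir yaw -> turn"
    o=ctrl.get_obs();q=o['eef_rot'];R=Ro.from_quat([q[1],q[2],q[3],q[0]]).as_matrix()
    print('t',round(o['time_s'],2),'tcp',o['eef_pos'].round(4) if hasattr(o['eef_pos'],'round') else o['eef_pos'],'jawyaw',np.degrees(np.arctan2(R[1,0],R[0,0])).round(1),'tilt z',R[:,2].round(3),'F',np.round(o['wrist_force'],1),'op',round(o['opening'],3))
    for pp in np.atleast_2d(p): print('  shift cm',(100*R.T@(pp-np.array(o['eef_pos']))).round(2))
    return R
E
python3 - <<'E'
from h import *
C={n:dict(np.load(f'{n}0.npz')) for n in('top','scene')}
for n in C:
    c=C[n];W=cloud(c);f=c['frame'].astype(int);mx=f.max(-1);mn=f.min(-1)
    white=(mn>120)&(mx-mn<45)
    z=W[...,2]
    print(n,'bench z',np.nanmedian(z[(abs(W[...,0]-.5)<.1)&(abs(W[...,1])<.3)]).round(4))
    g=white&(z>.165)&(z<.19)
    for lo,hi,m in((.165,.19,white),(.207,.235,mx>0),(.115,.135,white)):
        l,k=ndimage.label(m&(z>lo)&(z<hi)&(W[...,0]>.2)&(W[...,0]<.85)&(W[...,1]>-.6)&(W[...,1]<.2))
        for i in range(1,k+1):
            s=l==i
            if s.sum()<6: continue
            P=W[s];print(lo,s.sum(),np.median(P,0).round(4),'span',np.ptp(P,axis=0).round(3))
    s=(z>.02)&(z<.039)&(W[...,0]>.25)&(W[...,0]<.8)&(W[...,1]>.08)&(W[...,1]<.5)
    l,k=ndimage.label(s);i=np.argmax(ndimage.sum(s,l,range(1,k+1)))+1
    s=(l==i)
    r=cv2.minAreaRect(W[s][:,:2].astype(np.float32)*1000);print('frame rect',r,cv2.boxPoints(r).round(1).tolist(),np.median(z[s]))
    s=(z>.15)&(z<.18)&(W[...,0]>.3)&(mn<130)&(W[...,0]<.9)&(W[...,1]<.1)&(W[...,1]>-.7)
    r=cv2.minAreaRect(W[s][:,:2].astype(np.float32)*1000);print('rack rect',r,s.sum())
E
```

```text
top bench z 0.0019
0.165 30 [ 0.6381 -0.0518  0.1736] span [0.026 0.008 0.01 ]
0.165 30 [ 0.6368 -0.0785  0.174 ] span [0.028 0.008 0.008]
0.165 49 [ 0.557  -0.2453  0.1746] span [0.032 0.015 0.009]
0.165 18 [ 0.549  -0.272   0.1742] span [0.018 0.008 0.008]
0.165 61 [ 0.4733 -0.4388  0.1739] span [0.031 0.026 0.009]
0.165 9 [ 0.4585 -0.4626  0.1734] span [0.006 0.007 0.006]
0.165 35 [ 0.4375 -0.0775  0.1783] span [0.015 0.015 0.008]
0.165 34 [ 0.4231 -0.1432  0.1794] span [0.013 0.016 0.016]
0.165 35 [ 0.3849 -0.2198  0.1795] span [0.015 0.015 0.009]
0.165 38 [ 0.3333 -0.2949  0.1792] span [0.014 0.014 0.008]
0.207 52 [ 0.6344 -0.0641  0.2232] span [0.016 0.015 0.021]
0.207 54 [ 0.5502 -0.255   0.2229] span [0.016 0.015 0.021]
0.207 62 [ 0.4667 -0.4458  0.2226] span [0.016 0.016 0.019]
0.115 97 [ 0.4388 -0.0683  0.1287] span [0.036 0.038 0.009]
0.115 93 [ 0.4239 -0.1346  0.1283] span [0.034 0.036 0.01 ]
0.115 77 [ 0.3915 -0.2097  0.1288] span [0.031 0.036 0.01 ]
0.115 12 [ 0.3789 -0.2351  0.1291] span [0.012 0.006 0.008]
0.115 79 [ 0.3422 -0.2839  0.1287] span [0.032 0.033 0.011]
0.
[... 1142 characters left out ...]

0.115 79 [ 0.3429 -0.2854  0.127 ] span [0.035 0.044 0.013]
0.115 79 [ 0.3946 -0.2121  0.1272] span [0.042 0.039 0.013]
0.115 88 [ 0.4314 -0.136   0.1274] span [0.038 0.04  0.011]
0.115 103 [ 0.4461 -0.0697  0.1275] span [0.036 0.039 0.014]
0.115 41 [0.7826 0.1807 0.119 ] span [0.011 0.027 0.016]
frame rect ((551.20361328125, 316.3209533691406), (147.44439697265625, 257.0331115722656), 33.188011169433594) [[419.20001220703125, 383.5], [559.9000244140625, 168.39999389648438], [683.2000122070312, 249.10000610351562], [542.5999755859375, 464.20001220703125]] 0.024250610964829455
rack rect ((412.83819580078125, -324.31866455078125), (768.5907592773438, 310.4749755859375), 65.8533706665039) 1724
```

```bash
python3 - <<'E'
from h import *
C={n:dict(np.load(f'{n}0.npz')) for n in('top','scene')}
for n in C:
    c=C[n];W=cloud(c);z=W[...,2];X=W[...,0];Y=W[...,1]
    print(n,'cam',(-c['R'].T@c['t']).round(3))
    reg=(X>.35)&(X<.75)&(Y>.1)&(Y<.46)
    l,k=ndimage.label(reg&(z>.066)&(z<.09))
    T=[]
    for i in range(1,k+1):
        s=l==i
        if s.sum()>8:
            r=cv2.minAreaRect(W[s][:,:2].astype(np.float32)*1000)
            print('tab',s.sum(),np.median(W[s],0).round(4),r);T.append(r[0])
    s=reg&(z>.027)&(z<.040)
    r=cv2.minAreaRect(W[s][:,:2].astype(np.float32)*1000);print('frame',r)
    a,b=np.array(sorted(T,key=lambda t:-t[1]))[:2]/1000
    d=(a-b);L=np.hypot(*d);y=d/L;x=np.array([y[1],-y[0]]);o=(a+b)/2-.02*x
    print('L',L,'yaw',np.degrees(np.arctan2(x[1],x[0])),'origin',o)
    F=np.stack([(W[...,:2]-o)@x,(W[...,:2]-o)@y,z],-1)
    def show(name,s):
        if s.sum()>5: print(name,s.sum(),'lo',np.percentile(F[s],2,axis=0).round(4),'hi',np.percentile(F[s],98,axis=0).round(4),'min',cv2.minAreaRect(F[s][:,:2].astype(np.float32)*1000))
    lane=(abs(F[...,1])<.082)&(F[...,0]<.12)
    for side in(1,-1): show('rail%d'%side,(abs(side*F[...,1]-.11)<.025)&(abs(F[...,0]+.01)<.15)&(z>.029)&(z<.039))
    show('bar',(abs(F[...,1])<.08)&(F[...,0]>.1)&(F[...,0]<.17)&(z>.008)&(z<.05))
    show('lip',lane&(F[...,0]<-.0)&(F[...,0]>-.16)&(z>.025)&(z<.04))
    show('plate',lane&(F[...,0]<-.0)&(F[...,0]>-.16)&(z>.009)&(z<.04))
    if n=='top': np.savez('f.npz',o=o,x=x,y=y)
E
python3 - <<'E'
import cv2
a=cv2.imread('pics/top0.png')
cv2.imwrite('pics/crop1.png',cv2.resize(a[140:290,120:320],None,fx=4,fy=4,interpolation=cv2.INTER_CUBIC))
E
```

```text
top cam [ 0.298 -0.056  1.241]
tab 52 [0.7416 0.1702 0.0786] ((742.5545043945312, 174.5386962890625), (9.21122932434082, 42.180564880371094), 4.191163539886475)
tab 61 [0.5636 0.1955 0.0801] ((564.557861328125, 196.2728729248047), (14.02801513671875, 26.542280197143555), 34.03644943237305)
tab 65 [0.448  0.3715 0.08  ] ((449.17376708984375, 372.49822998046875), (14.678398132324219, 24.78865623474121), 27.208698272705078)
frame ((543.994873046875, 245.9337615966797), (291.38128662109375, 357.4056701660156), 29.403369903564453)
L 0.21063918361165584 yaw 33.214897349239635 origin [0.49013338 0.27342994]
rail1 486 lo [-0.1162  0.0923  0.0296] hi [0.1166 0.1211 0.0388] min ((0.38755035400390625, 107.8050765991211), (41.42531967163086, 239.4561767578125), 86.1884765625)
rail-1 429 lo [-0.1167 -0.1203  0.0298] hi [ 0.1173 -0.0924  0.0386] min ((0.881744384765625, -105.98788452148438), (39.37975311279297, 240.59165954589844), 88.89263153076172)
bar 518 lo [ 0.1196 -0.0769  0.0092] hi [0.1425 0.0767 0.0274] min ((131.1645965576172, -0.066925048828125), (25.239887237548828, 159.87210083007812)
[... 1019 characters left out ...]
)
rail-1 569 lo [-0.1165 -0.1265  0.0295] hi [ 0.119  -0.094   0.0385] min ((-1.041717529296875, -106.42388153076172), (41.42221450805664, 244.11781311035156), 89.73908996582031)
bar 833 lo [ 0.1185 -0.076   0.0089] hi [0.1418 0.0766 0.0255] min ((130.09823608398438, -0.15720367431640625), (159.6004638671875, 26.16019058227539), 89.94027709960938)
lip 228 lo [-0.1151 -0.0714  0.0259] hi [-0.0991  0.0523  0.0354] min ((-107.79114532470703, -9.310142517089844), (128.69223022460938, 15.495955467224121), 87.02080535888672)
plate 1762 lo [-0.1112 -0.0746  0.0099] hi [-0.0222  0.0497  0.0332] min ((-67.58393859863281, -11.966789245605469), (131.1957244873047, 96.14310455322266), 86.53959655761719)
```

View pics/crop1.png

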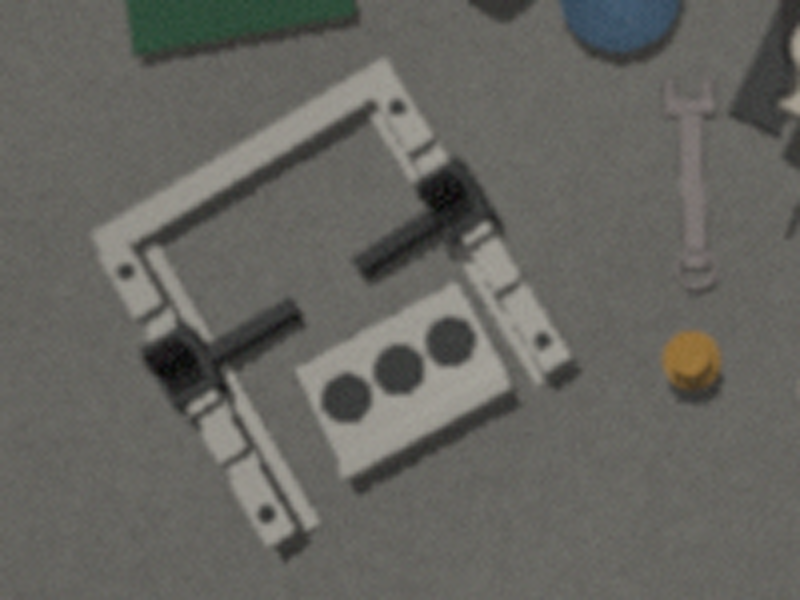

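Run:
```python
from h import *
R=rel([[.4506,.3752,.16],[.5663,.198,.16]]); print(R.round(3))
```

```text
t 0.1 tcp [0.246  0.5191 0.2304] jawyaw 64.6 tilt z [-0.904  0.428  0.   ] F [-0.9  0.5 -0.6] op 0.998
  shift cm [ -4.23   7.04 -24.65]
  shift cm [-15.28   7.05 -42.7 ]
[[ 0.428 -0.001 -0.904]
 [ 0.904 -0.001  0.428]
 [-0.002 -1.     0.   ]]
```

```bash
python3 -m jog '[[[0,0,0],[0,0.11,0],8.5],[[0,0,0],[0,0.11,0],8.5],[[0,0,0],[0,0.11,0],8.5],[[0,0,0],[0,0.11,0],8.5],[[0,0,0],[0,0.11,0],8.5],[[0,0,0],[0,0,0],8.5]]'
python3 - <<'E'
from h import *
R=rel([[.4506,.3752,.16],[.5663,.198,.16]])
E
```

```text
time_s: 0.6
eef_pos: [0.2447, 0.5174, 0.2271]
eef_rot: [-0.679, 0.682, 0.191, -0.195]
wrist_force: [0.0, -0.2, 0.0]
opening: 0.994
t 0.6 tcp [0.2447 0.5174 0.2271] jawyaw 31.7 tilt z [-0.525  0.851 -0.003] F [ 0.  -0.2  0. ] op 0.994
  shift cm [ 10.11   6.7  -22.89]
  shift cm [ 10.66   6.76 -44.05]
```

```bash
python3 -m jog '[[[1.3,0.8,-2.9],[0,-0.025,0],8.5],[[1.3,0.8,-2.9],[0,0,0],8.5],[[1.3,0.8,-2.9],[0,0,0],8.5],[[1.3,0.8,-2.9],[0,0,0],8.5],[[1.3,0.8,-2.9],[0,0,0],8.5],[[1.3,0.8,-2.9],[0,0,0],8.5],[[1.3,0.8,-2.9],[0,0,0],8.5],[[1.3,0.8,-2.9],[0,0,0],8.5],[[0,0,0],[0,0,0],8.5]]'
python3 - <<'E'
from h import *
R=rel([[.4506,.3752,.16],[.5663,.198,.16]])
c=imaging.camera('wrist');cv2.imwrite('pics/w1.png',c['frame'][:,:,::-1])
W=cloud(c);z=W[...,2]
print('bench',np.nanpercentile(z,[5,50]))
s=(z>.068)&(z<.09)
l,k=ndimage.label(s)
for i in range(1,k+1):
    m=l==i
    if m.sum()>60: print(m.sum(),np.median(W[m],0).round(4),cv2.minAreaRect(W[m][:,:2].astype(np.float32)*1000))
E
```

```text
time_s: 1.35
eef_pos: [0.4656, 0.3775, 0.1582]
eef_rot: [-0.672, 0.675, 0.213, -0.219]
wrist_force: [-0.4, 0.6, -0.2]
opening: 0.993
t 1.35 tcp [0.4656 0.3775 0.1582] jawyaw 35.6 tilt z [-0.582  0.813 -0.001] F [-0.4  0.6 -0.2] op 0.993
  shift cm [-1.36 -0.17  0.68]
  shift cm [ -2.26  -0.14 -20.46]
bench [-0.00072038  0.0007792 ]
637 [0.4489 0.3785 0.0807] ((449.6329040527344, 376.6458740234375), (14.054813385009766, 26.853370666503906), 32.94522476196289)
```

View pics/w1.png

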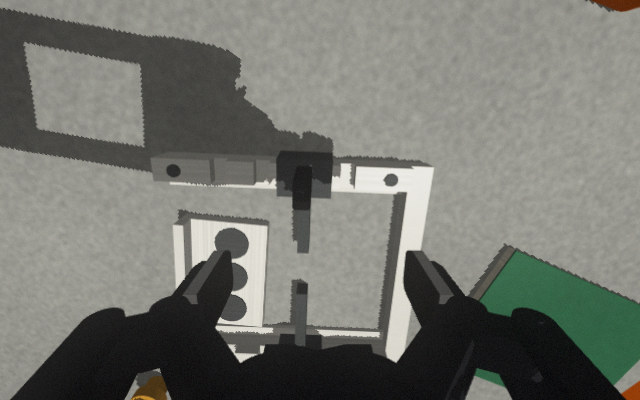

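Wrist picture: the left tab at (305,185) is clear, and it measures (449.6, 376.6) mm with yaw 33°.

```bash
python3 -m jog '[[[-1.4,0,0.7],[0,0.045,0],8.5],[[0,0,0],[0,0,0],8.5],[[0,0,0],[0,0,0],8.5]]'
python3 - <<'E'
from h import *
R=rel([[.4496,.3766,.052]])
E
```

```text
time_s: 1.65
eef_pos: [0.4474, 0.3761, 0.1579]
eef_rot: [-0.677, 0.678, 0.198, -0.206]
wrist_force: [-0.3, -0.2, 0.2]
opening: 0.997
t 1.65 tcp [0.4474 0.3761 0.1579] jawyaw 33.2 tilt z [-0.548  0.836  0.001] F [-0.3 -0.2  0.2] op 0.997
  shift cm [ 0.33 10.59 -0.09]
```

```bash
python3 -m jog '[[[0.3,2.2,-0.1],[0,0,0],8.5],[[0,2.2,0],[0,0,0],8.5],[[0,2.2,0],[0,0,0],8.5],[[0,2,0],[0,0,0],8.5],[[0,1.5,0],[0,0,0],8.5],[[0,0,0],[0,0,0],8.5],[[0,0,0],[0,0,0],8.5]]'
python3 - <<'E'
from h import *
R=rel([[.4496,.3766,.052]])
E
```

```text
time_s: 2.23
eef_pos: [0.45, 0.3837, 0.0579]
eef_rot: [0.675, -0.675, -0.21, 0.211]
wrist_force: [0.6, 0.1, 0.6]
opening: 0.995
t 2.23 tcp [0.45   0.3837 0.0579] jawyaw 34.6 tilt z [-0.568  0.823  0.001] F [0.6 0.1 0.6] op 0.995
  shift cm [-0.43  0.59 -0.56]
```

```bash
python3 -m jog '[[[-0.4,0.6,-0.5],[0,0.025,0],8.5],[[0,0,0],[0,0,0],8.5],[[0,0,0],[0,0,0],8.5]]'
python3 - <<'E'
from h import *
R=rel([[.4496,.3766,.052]])
E
```

```text
time_s: 2.48
eef_pos: [0.4504, 0.3785, 0.0542]
eef_rot: [0.678, -0.677, -0.203, 0.202]
wrist_force: [0.2, 0.2, -0.1]
opening: 0.996
t 2.48 tcp [0.4504 0.3785 0.0542] jawyaw 33.3 tilt z [-0.548  0.836  0.001] F [ 0.2  0.2 -0.1] op 0.996
  shift cm [-0.17  0.22 -0.12]
```

Close in stages while watching the force.

```bash
python3 -m jog '[[[-0.15,0.2,-0.1],[0,0,0],3],[[0,0,0],[0,0,0],2],[[0,0,0],[0,0,0],2],[[0,0,0],[0,0,0],2],[[0,0,0],[0,0,0],2],[[0,0,0],[0,0,0],2]]'; python3 -m jog '[[[0,0,0],[0,0,0],0.5],[[0,0,0],[0,0,0],0.5],[[0,0,0],[0,0,0],0.5],[[0,0,0],[0,0,0],0.5]]'
python3 - <<'E'
from h import *
R=rel([[.4496,.3766,.052]])
E
```

```text
time_s: 2.98
eef_pos: [0.4518, 0.3775, 0.0555]
eef_rot: [0.679, -0.676, -0.205, 0.2]
wrist_force: [0.2, -0.6, -0.1]
opening: 0.234
time_s: 3.32
eef_pos: [0.4512, 0.3771, 0.0557]
eef_rot: [0.678, -0.677, -0.205, 0.2]
wrist_force: [-0.1, -0.6, 0.8]
opening: 0.154
t 3.32 tcp [0.4512 0.3771 0.0557] jawyaw 33.3 tilt z [-0.549  0.836  0.   ] F [-0.1 -0.6  0.8] op 0.154
  shift cm [-0.17  0.37  0.05]
```

```bash
python3 -m jog '[[[0,-0.7,0],[0,0,0],0.5],[[0,-0.7,0],[0,0,0],0.5],[[0,-0.6,0],[0,0,0],0.5],[[0,0,0],[0,0,0],0.5],[[0,0,0],[0,0,0],0.5]]'
python3 - <<'E'
from h import *
x=np.array([np.cos(np.radians(33.1)),np.sin(np.radians(33.1)),0])
R=rel([np.array([.4512,.3771,.0757])+.04*x])
E
```

```text
time_s: 3.73
eef_pos: [0.4506, 0.3768, 0.0768]
eef_rot: [0.678, -0.677, -0.204, 0.201]
wrist_force: [0.0, 0.2, -2.2]
opening: 0.151
t 3.73 tcp [0.4506 0.3768 0.0768] jawyaw 33.3 tilt z [-0.549  0.836  0.001] F [ 0.   0.2 -2.2] op 0.151
  shift cm [ 4.07  0.13 -0.02]
```

Lifted (2.2 N ≈ its weight).

```bash
python3 -m jog '[[[1.4,0,0],[0,0,0],0.5],[[1.4,0,0],[0,0,0],0.5],[[1.2,0,0],[0,0,0],0.5],[[0,0,0],[0,0,0],0.5],[[0,0,0],[0,0,0],0.5],[[0,0,0],[0,0,0],0.5]]'
python3 - <<'E'
from h import *
x=np.array([np.cos(np.radians(33.1)),np.sin(np.radians(33.1)),0])
R=rel([np.array([.4512,.3771,.0557])+.04*x])
E
```

```text
time_s: 4.23
eef_pos: [0.4837, 0.3983, 0.0764]
eef_rot: [0.678, -0.677, -0.203, 0.202]
wrist_force: [0.2, -0.4, -1.5]
opening: 0.149
t 4.23 tcp [0.4837 0.3983 0.0764] jawyaw 33.3 tilt z [-0.549  0.836  0.   ] F [ 0.2 -0.4 -1.5] op 0.149
  shift cm [ 0.11  2.07 -0.  ]
```

```bash
python3 -m jog '[[[0.1,0.5,0],[0,0,0],0.5],[[0,0.5,0],[0,0,0],0.5],[[0,0.5,0],[0,0,0],0.5],[[0,0.4,0],[0,0,0],0.5],[[0,0,0],[0,0,0],0.5],[[0,0,0],[0,0,0],0.5]]'
python3 - <<'E'
from h import *
x=np.array([np.cos(np.radians(33.1)),np.sin(np.radians(33.1)),0])
R=rel([np.array([.4512,.3771,.0557])+.04*x])
E
```

```text
time_s: 4.73
eef_pos: [0.4832, 0.3982, 0.0557]
eef_rot: [0.678, -0.677, -0.203, 0.202]
wrist_force: [-0.4, 0.2, 3.0]
opening: 0.151
t 4.73 tcp [0.4832 0.3982 0.0557] jawyaw 33.3 tilt z [-0.549  0.836  0.   ] F [-0.4  0.2  3. ] op 0.151
  shift cm [ 0.16 -0.   -0.02]
```

```bash
python3 -m jog '[[[0,0,0],[0,0,0],4],[[0,0,0],[0,0,0],4],[[0,0,0],[0,0,0],4],[[0,0,0],[0,0,0],5],[[0,-2.5,0],[0,0,0],5],[[0,-2.5,0],[0,0,0],8.5],[[0,-2.5,0],[0,0,0],8.5],[[0,-2.5,0],[0,0,0],8.5],[[0,0,0],[0,0,0],8.5],[[0,0,0],[0,0,0],8.5]]'
python3 - <<'E'
from h import *
rel([[.5663,.199,.16]])
c=imaging.camera('wrist');W=cloud(c);z=W[...,2];s=(z>.06)&(z<.095)
l,k=ndimage.label(s)
for i in range(1,k+1):
    m=l==i
    if m.sum()>60: print(m.sum(),np.median(W[m],0).round(4),cv2.minAreaRect(W[m][:,:2].astype(np.float32)*1000))
E
```

```text
time_s: 5.57
eef_pos: [0.4817, 0.3974, 0.1589]
eef_rot: [0.677, -0.677, -0.202, 0.203]
wrist_force: [-0.7, 0.6, -0.7]
opening: 0.995
t 5.57 tcp [0.4817 0.3974 0.1589] jawyaw 33.3 tilt z [-0.549  0.836  0.   ] F [-0.7  0.6 -0.7] op 0.995
  shift cm [ -3.82  -0.12 -21.23]
673 [0.481  0.4016 0.0806] ((482.3998107910156, 399.2709045410156), (13.947917938232422, 26.592632293701172), 33.47840881347656)
```

Left stop moved 39.8 mm and is at the same height, so it is seated. Now the right stop.

```bash
python3 -m jog '[[[-0.5,0,-2.7],[0,0,0],8.5],[[-0.5,0,-2.7],[0,0,0],8.5],[[-0.5,0,-2.7],[0,0,0],8.5],[[-0.5,0,-2.7],[0,0,0],8.5],[[-0.5,0,-2.7],[0,0,0],8.5],[[-0.5,0,-2.7],[0,0,0],8.5],[[-0.5,0,-2.7],[0,0,0],8.5],[[-0.4,0,-2.4],[0,0,0],8.5],[[0,0,0],[0,0,0],8.5],[[0,0,0],[0,0,0],8.5],[[0,0,0],[0,0,0],8.5]]'
python3 - <<'E'
from h import *
c=imaging.camera('wrist');W=cloud(c);z=W[...,2];s=(z>.06)&(z<.095)
l,k=ndimage.label(s)
for i in range(1,k+1):
    m=l==i
    if m.sum()>60: 
        r=cv2.minAreaRect(W[m][:,:2].astype(np.float32)*1000);print(m.sum(),np.median(W[m],0).round(4),r); rel([[r[0][0]/1e3,r[0][1]/1e3,.0557]])
E
```

```text
time_s: 6.53
eef_pos: [0.5629, 0.1893, 0.1454]
eef_rot: [0.678, -0.676, -0.197, 0.21]
wrist_force: [0.4, 0.6, -0.4]
opening: 0.999
703 [0.5645 0.2005 0.0807] ((565.4077758789062, 199.19712829589844), (13.571281433105469, 25.490108489990234), 34.020713806152344)
t 6.58 tcp [0.5626 0.1897 0.1453] jawyaw 33.5 tilt z [-0.552  0.834  0.008] F [ 0.4 -0.7  0.2] op 0.997
  shift cm [0.91 8.95 0.56]
250 [0.7481 0.1991 0.0651] ((750.0731201171875, 199.8306121826172), (26.05478286743164, 5.284626483917236), 44.826114654541016)
t 6.58 tcp [0.5626 0.1897 0.1453] jawyaw 33.5 tilt z [-0.552  0.834  0.008] F [ 0.4 -0.7  0.2] op 0.997
  shift cm [16.34  8.6  -9.58]
121 [ 0.4356 -0.0726  0.0852] ((435.42901611328125, -73.36087799072266), (7.200140953063965, 3.376793384552002), 53.69219207763672)
t 6.58 tcp [0.5626 0.1897 0.1453] jawyaw 33.5 tilt z [-0.552  0.834  0.008] F [ 0.4 -0.7  0.2] op 0.997
  shift cm [-24.97   9.27 -14.99]
```

```bash
python3 -m jog '[[[1.0,2,0.6],[0.008,0.005,0],8.5],[[0,2,0],[0,0,0],8.5],[[0,2,0],[0,0,0],8.5],[[0,1.2,0],[0,0,0],8.5],[[0,0,0],[0,0,0],8.5],[[0,0,0],[0,0,0],8.5],[[0,0,0],[0,0,0],8.5]]'
python3 - <<'E'
from h import *
R=rel([[.5662,.1997,.0557]]);print(R.round(3))
E
```

```text
time_s: 7.17
eef_pos: [0.5636, 0.2082, 0.0709]
eef_rot: [0.681, -0.672, -0.198, 0.212]
wrist_force: [-0.1, -0.0, 0.0]
opening: 0.995
t 7.17 tcp [0.5636 0.2082 0.0709] jawyaw 33.7 tilt z [-0.555  0.832  0.017] F [-0.1 -0.   0. ] op 0.995
  shift cm [-0.23  1.51 -0.88]
[[ 0.832 -0.023 -0.555]
 [ 0.555  0.005  0.832]
 [-0.016 -1.     0.017]]
```

```bash
python3 -m jog '[[[-0.2,0.7,-0.9],[-0.017,0.01,-0.016],8.5],[[0,0,0],[0,0,0],8.5],[[0,0,0],[0,0,0],8.5]]'
python3 - <<'E'
from h import *
R=rel([[.5662,.1997,.0557]]);print(R.round(3))
E
```

```text
time_s: 7.42
eef_pos: [0.5687, 0.2009, 0.0672]
eef_rot: [-0.677, 0.678, 0.204, -0.2]
wrist_force: [-0.3, 0.7, -0.0]
opening: 0.995
t 7.42 tcp [0.5687 0.2009 0.0672] jawyaw 33.2 tilt z [-0.548  0.837 -0.002] F [-0.3  0.7 -0. ] op 0.995
  shift cm [-0.27  1.15  0.04]
[[ 0.837  0.005 -0.548]
 [ 0.548  0.001  0.837]
 [ 0.004 -1.    -0.002]]
```

```bash
python3 -m jog '[[[-0.25,0.6,0],[0,0,0],8.5],[[0,0.55,0],[0,0,0],8.5],[[0,0,0],[0,0,0],8.5],[[0,0,0],[0,0,0],8.5]]'
python3 - <<'E'
from h import *
R=rel([[.5662,.1997,.0557]])
E
```

```text
time_s: 7.75
eef_pos: [0.5682, 0.2002, 0.0578]
eef_rot: [-0.677, 0.678, 0.205, -0.199]
wrist_force: [-1.1, 0.3, -0.2]
opening: 0.995
t 7.75 tcp [0.5682 0.2002 0.0578] jawyaw 33.2 tilt z [-0.548  0.837 -0.003] F [-1.1  0.3 -0.2] op 0.995
  shift cm [-0.2   0.21  0.07]
```

```bash
python3 -m jog '[[[-0.3,0.2,0],[0,0,0],8.5],[[0,0,0],[0,0,0],2],[[0,0,0],[0,0,0],2],[[0,0,0],[0,0,0],2],[[0,0,0],[0,0,0],2],[[0,0,0],[0,0,0],2],[[0,0,0],[0,0,0],2]]'; python3 -m jog '[[[0,0,0],[0,0,0],0.5],[[0,0,0],[0,0,0],0.5],[[0,0,0],[0,0,0],0.5],[[0,0,0],[0,0,0],0.5]]'
```

```text
time_s: 8.33
eef_pos: [0.5655, 0.1986, 0.0557]
eef_rot: [-0.678, 0.678, 0.205, -0.199]
wrist_force: [-0.2, 0.2, 0.7]
opening: 0.231
time_s: 8.67
eef_pos: [0.5658, 0.1987, 0.056]
eef_rot: [-0.678, 0.678, 0.205, -0.199]
wrist_force: [-0.5, -0.9, -0.6]
opening: 0.147
```

```bash
python3 -m jog '[[[0,-0.7,0],[0,0,0],0.5],[[0,-0.7,0],[0,0,0],0.5],[[0,-0.6,0],[0,0,0],0.5],[[0,0,0],[0,0,0],0.5],[[0,0,0],[0,0,0],0.5]]'
```

```text
time_s: 9.08
eef_pos: [0.5647, 0.1985, 0.0773]
eef_rot: [0.678, -0.678, -0.205, 0.2]
wrist_force: [0.5, 0.2, -3.0]
opening: 0.144
```

```bash
python3 -m jog '[[[1.4,0,0],[0,0,0],0.5],[[1.4,0,0],[0,0,0],0.5],[[1.3,0,0],[0,0,0],0.5],[[0,0,0],[0,0,0],0.5],[[0,0,0],[0,0,0],0.5],[[0,0,0],[0,0,0],0.5]]'
python3 - <<'E'
from h import *
R=rel([[.5993,.2205,.0557]])
E
```

```text
time_s: 9.58
eef_pos: [0.599, 0.2212, 0.0775]
eef_rot: [-0.678, 0.678, 0.204, -0.2]
wrist_force: [-1.2, 0.2, -0.7]
opening: 0.15
t 9.58 tcp [0.599  0.2212 0.0775] jawyaw 33.2 tilt z [-0.548  0.836 -0.002] F [-1.2  0.2 -0.7] op 0.15
  shift cm [-0.03  2.18 -0.07]
```

```bash
python3 -m jog '[[[0,0.5,0],[0,0,0],0.5],[[0,0.5,0],[0,0,0],0.5],[[0,0.5,0],[0,0,0],0.5],[[0,0.5,0],[0,0,0],0.5],[[0,0.1,0],[0,0,0],0.5],[[0,0,0],[0,0,0],0.5],[[0,0,0],[0,0,0],0.5]]'
python3 - <<'E'
from h import *
R=rel([[.5993,.2205,.0557]])
E
```

```text
time_s: 10.17
eef_pos: [0.5978, 0.2202, 0.0558]
eef_rot: [0.678, -0.678, -0.204, 0.2]
wrist_force: [-0.8, 0.8, -0.2]
opening: 0.155
t 10.17 tcp [0.5978 0.2202 0.0558] jawyaw 33.2 tilt z [-0.547  0.837 -0.001] F [-0.8  0.8 -0.2] op 0.155
  shift cm [ 0.14  0.01 -0.06]
```

Down at the original height. Release, rise and measure both stops and the carrier.

```bash
python3 -m jog '[[[0,0,0],[0,0,0],4],[[0,0,0],[0,0,0],4],[[0,0,0],[0,0,0],4],[[0,0,0],[0,0,0],5],[[0,-2.5,0],[0,0,0],5],[[0,-2.5,0],[0,0,0],6],[[0,-2.5,0],[0,0,0],6],[[0,-2.5,0],[0,0,0],6],[[0,-2.5,0],[0,0,0],6],[[0,0,0],[0,0,0],6],[[0,0,0],[0,0,0],6]]'
cat > chk.py <<'E'
from h import *
import sys
# frame pose from the grip positions: tabs at frame (60, +-~105.5)
a=np.array([.4824,.3993]);b=np.array([.5987,.2208]);y=(a-b)/np.hypot(*(a-b));x=np.array([y[1],-y[0]]);o=(a+b)/2-.06*x
def chk(cam):
    c=imaging.camera(cam);W=cloud(c);z=W[...,2]
    F=np.stack([(W[...,:2]-o)@x,(W[...,:2]-o)@y],-1)
    for sd in(1,-1):
        s=(abs(F[...,0]-.05)<.06)&(abs(sd*F[...,1]-.105)<.04)&(z>.072)&(z<.09)
        if s.sum()>10: r=cv2.minAreaRect(F[s].astype(np.float32)*1000);print(cam,'tab',s.sum(),np.round(r[0],1),np.round(r[1],1),'ztop',np.percentile(z[s],[50,95]).round(4))
    s=(abs(F[...,1])<.085)&(F[...,0]<.045)&(F[...,0]>-.17)&(z>.008)&(z<.04)
    if s.sum()>10:
        r=cv2.minAreaRect(F[s].astype(np.float32)*1000);print(cam,'carrier',s.sum(),np.round(r[0],1),np.round(r[1],1),round(r[2],2),'x',np.percentile(F[s][:,0],[1,99]).round(4))
    return c
if __name__=='__main__':
    print('yaw',np.degrees(np.arctan2(x[1],x[0])),'o',o,'L',np.hypot(*(a-b)))
    for n in sys.argv[1:]: chk(n)
E
python3 chk.py wrist top scene
python3 - <<'E'
from chk import *
p=o-.150*x-.012*y
rel([[*p,.16],[*p,.01]])
E
```

```text
time_s: 11.08
eef_pos: [0.5954, 0.2192, 0.1826]
eef_rot: [0.678, -0.678, -0.202, 0.202]
wrist_force: [-0.9, -0.8, -0.7]
opening: 0.703
yaw 33.085877171154024 o [0.4902788  0.27729627] L 0.21304445545472428
wrist tab 475 [  58.9 -106.2] [13.2 25.6] ztop [0.0808 0.0823]
wrist carrier 15074 [-66.4 -13.4] [130.   91.4] 86.68 x [-0.111 -0.02 ]
top tab 22 [  56.1 -116.6] [ 9.4 14.3] ztop [0.0797 0.0834]
top carrier 1353 [-71.2 -28.5] [127.1 137. ] 63.97 x [-0.1151 -0.0244]
scene tab 85 [ 62.2 105.7] [14.9 26.8] ztop [0.0796 0.0832]
scene tab 76 [  62.  -106.6] [15.  25.6] ztop [0.079 0.083]
scene carrier 1358 [-64.3 -13. ] [131.8  95. ] 86.24 x [-0.1091 -0.0171]
t 11.23 tcp [0.5947 0.2191 0.181 ] jawyaw 33.2 tilt z [-0.547  0.837  0.002] F [0.2 0.1 0.4] op 0.702
  shift cm [-20.56   2.16   9.4 ]
  shift cm [-20.52  17.16   9.38]
```

```bash
python3 -c "
from h import *
print(np.round(ctrl.get_obs()['q'],3))"; python3 -m jog '[[[-3,0,1.3],[0,0,0],6],[[-3,0,1.3],[0,0,0],6],[[-3,0,1.3],[0,0,0],6],[[-3,0,1.3],[0,0,0],6],[[-3,0,1.3],[0,0,0],6],[[-3,0,1.3],[0,0,0],6],[[-2.5,0,1.4],[0,0,0],6],[[0,0,0],[0,0,0],6],[[0,0,0],[0,0,0],6]]'
python3 - <<'E'
from chk import *
p=o-.150*x-.012*y
rel([[*p,.16],[*p,.01]])
print(np.round(ctrl.get_obs()['q'],3))
E
```

```text
[ 1.660e-01  3.560e-01  1.495e+00  1.000e-03  1.294e+00 -4.130e-01]
time_s: 11.98
eef_pos: [0.3543, 0.1802, 0.1655]
eef_rot: [0.679, -0.676, -0.191, 0.212]
wrist_force: [0.7, 0.1, 0.7]
opening: 0.706
t 11.98 tcp [0.3543 0.1802 0.1655] jawyaw 33.1 tilt z [-0.545  0.838  0.013] F [0.7 0.1 0.7] op 0.706
  shift cm [ 1.71  0.5  -0.5 ]
  shift cm [ 2.13 15.49 -0.69]
[ 1.690e-01 -1.400e-01  2.075e+00  1.000e-03  1.237e+00 -4.080e-01]
```

```bash
python3 -m jog '[[[0,0,0],[0,0.112,0],6],[[0,0,0],[0,0.112,0],6],[[0,0,0],[0,0.112,0],6],[[0,0,0],[0,0.112,0],6],[[0,0,0],[0,0.112,0],6],[[0,0,0],[0,0.112,0],6],[[0,0,0],[0,0.112,0],6],[[0,0,0],[0,0.112,0],6],[[0,0,0],[0,0.112,0],6],[[0,0,0],[0,0.112,0],6],[[0,0,0],[0,0.112,0],6],[[0,0,0],[0,0.112,0],6]]';python3 -m jog '[[[0,0,0],[0,0,0],6],[[0,0,0],[0,0,0],6]]'
python3 - <<'E'
from chk import *
p=o-.150*x-.012*y
R=rel([[*p,.16],[*p,.01]]);print(R.round(3))
E
```

```text
time_s: 12.98
eef_pos: [0.3607, 0.1799, 0.1583]
eef_rot: [-0.639, 0.655, -0.298, 0.273]
wrist_force: [-0.7, -0.1, 0.3]
opening: 0.701
time_s: 13.15
eef_pos: [0.3618, 0.1798, 0.1573]
eef_rot: [-0.638, 0.655, -0.299, 0.273]
wrist_force: [-0.6, 0.1, -0.3]
opening: 0.701
t 13.15 tcp [0.3618 0.1798 0.1573] jawyaw -47.8 tilt z [ 0.74   0.672 -0.037] F [-0.6  0.1 -0.3] op 0.701
  shift cm [ 0.21 -0.32  1.05]
  shift cm [ 0.57 14.67  1.61]
[[ 0.672 -0.044  0.74 ]
 [-0.741 -0.007  0.672]
 [-0.024 -0.999 -0.037]]
```

```bash
python3 -m jog '[[[0,0,0.5],[0.018,0.08,-0.012],6],[[0,0,0.5],[0.018,0.08,-0.012],6],[[0,0,0],[0,0,0],6],[[0,0,0],[0,0,0],6]]'
python3 - <<'E'
from chk import *
p=o-.150*x-.012*y
R=rel([[*p,.16],[*p,.01]]);print(R.round(3))
E
```

```text
time_s: 13.48
eef_pos: [0.3709, 0.1862, 0.1556]
eef_rot: [-0.621, 0.625, -0.334, 0.335]
wrist_force: [-0.0, 0.7, -0.3]
opening: 0.706
t 13.48 tcp [0.3709 0.1862 0.1556] jawyaw -56.5 tilt z [ 0.834  0.552 -0.004] F [-0.   0.7 -0.3] op 0.706
  shift cm [ 0.08 -0.44 -0.03]
  shift cm [ 0.05 14.56  0.03]
[[ 0.552 -0.002  0.834]
 [-0.834 -0.004  0.552]
 [ 0.003 -1.    -0.004]]
```

```bash
python3 -m jog '[[[0,2.2,0],[0,0.008,0],6],[[0,2.2,0],[0,0,0],6],[[0,2.2,0],[0,0,0],6],[[0,2.2,0],[0,0,0],6],[[0,2.2,0],[0,0,0],6],[[0,1.5,0],[0,0,0],6],[[0,0,0],[0,0,0],6],[[0,0,0],[0,0,0],6]]'
python3 - <<'E'
from chk import *
p=o-.150*x-.012*y
R=rel([[*p,.01]]);print(R.round(3))
E
```

```text
time_s: 14.15
eef_pos: [0.3739, 0.1853, 0.0272]
eef_rot: [-0.625, 0.628, -0.327, 0.327]
wrist_force: [0.8, 0.3, 0.4]
opening: 0.706
t 14.15 tcp [0.3739 0.1853 0.0272] jawyaw -55.1 tilt z [ 0.82   0.572 -0.003] F [0.8 0.3 0.4] op 0.706
  shift cm [-0.17  1.72 -0.22]
[[ 0.572 -0.001  0.82 ]
 [-0.82  -0.004  0.572]
 [ 0.003 -1.    -0.003]]
```

```bash
python3 -m jog '[[[-0.2,0.9,-0.2],[0,0.031,0],6],[[0,0.8,0],[0,0,0],6],[[0,0,0],[0,0,0],6],[[0,0,0],[0,0,0],6]]'
python3 - <<'E'
from chk import *
p=o-.047*x-.012*y
R=rel([[*p,.01]])
E
```

```text
time_s: 14.48
eef_pos: [0.3738, 0.1861, 0.0124]
eef_rot: [-0.622, 0.624, -0.333, 0.336]
wrist_force: [0.4, -0.2, 1.0]
opening: 0.705
t 14.48 tcp [0.3738 0.1861 0.0124] jawyaw -56.5 tilt z [ 0.834  0.552 -0.   ] F [ 0.4 -0.2  1. ] op 0.705
  shift cm [-1.000e-02  2.400e-01  1.004e+01]
```

```bash
python3 -m jog '[[[0,0.1,0.7],[0,0.007,0],6],[[0,0,0.7],[0,0,0],6],[[0,0,0.7],[0,0,0],6],[[0,0,0.7],[0,0,0],6],[[0,0,0.7],[0,0,0],6],[[0,0,0.7],[0,0,0],6],[[0,0,0.7],[0,0,0],6],[[0,0,0.7],[0,0,0],6],[[0,0,0.7],[0,0,0],6],[[0,0,0.7],[0,0,0],6],[[0,0,0.5],[0,0,0],6],[[0,0,0],[0,0,0],6]]'
python3 - <<'E'
from chk import *
p=o-.047*x-.012*y
R=rel([[*p,.01]])
E
python3 chk.py scene
```

```text
time_s: 15.48
eef_pos: [0.4384, 0.2296, 0.0125]
eef_rot: [-0.617, 0.628, -0.337, 0.333]
wrist_force: [0.2, -0.6, 0.0]
opening: 0.703
t 15.48 tcp [0.4384 0.2296 0.0125] jawyaw -56.6 tilt z [ 0.834  0.551 -0.016] F [ 0.2 -0.6  0. ] op 0.703
  shift cm [0.05 0.21 2.26]
yaw 33.085877171154024 o [0.4902788  0.27729627] L 0.21304445545472428
scene tab 85 [ 62.2 105.4] [16.1 26.4] ztop [0.0802 0.0838]
scene tab 80 [  61.7 -106.7] [25.4 15.8] ztop [0.0793 0.0831]
scene carrier 1945 [-21.5 -10. ] [116.6 129.9] 0.39 x [-0.0619  0.0345]
```

```bash
python3 -m jog '[[[0,0,0.4],[0.016,0,0],6],[[0,0,0.4],[0,0,0],6],[[0,0,0.4],[0,0,0],6],[[0,0,0.4],[0,0,0],6],[[0,0,0.3],[0,0,0],6],[[0,0,0],[0,0,0],6],[[0,0,0],[0,0,0],6]]'
python3 - <<'E'
from chk import *
p=o-.047*x-.012*y
R=rel([[*p,.01]])
E
```

```text
time_s: 16.12
eef_pos: [0.4501, 0.2388, 0.0111]
eef_rot: [-0.62, 0.626, -0.336, 0.333]
wrist_force: [-1.7, -2.4, 2.0]
opening: 0.703
t 16.12 tcp [0.4501 0.2388 0.0111] jawyaw -56.5 tilt z [ 0.833  0.552 -0.008] F [-1.7 -2.4  2. ] op 0.703
  shift cm [0.18 0.11 0.77]
```

```bash
python3 -m jog '[[[0,0,0.3],[0,0,0],6],[[0,0,0.3],[0,0,0],6],[[0,0,0],[0,0,0],6]]'; python3 -m jog '[[[0,0,0.15],[0,0,0],6],[[0,0,0],[0,0,0],6]]';python3 -m jog '[[[0,0,0.15],[0,0,0],6],[[0,0,0],[0,0,0],6]]';  python3 - <<'E'
from chk import *
p=o-.047*x-.012*y
R=rel([[*p,.01]])
E
```

```text
time_s: 16.37
eef_pos: [0.4532, 0.2414, 0.0108]
eef_rot: [-0.619, 0.627, -0.336, 0.332]
wrist_force: [0.2, 0.5, -0.1]
opening: 0.702
time_s: 16.53
eef_pos: [0.4539, 0.2419, 0.0107]
eef_rot: [-0.619, 0.627, -0.337, 0.332]
wrist_force: [0.1, -0.8, -0.3]
opening: 0.7
time_s: 16.7
eef_pos: [0.4545, 0.2424, 0.0106]
eef_rot: [-0.619, 0.628, -0.337, 0.332]
wrist_force: [-0.2, -1.2, 0.8]
opening: 0.7
t 16.7 tcp [0.4545 0.2424 0.0106] jawyaw -56.4 tilt z [ 0.833  0.553 -0.015] F [-0.2 -1.2  0.8] op 0.7
  shift cm [0.23 0.06 0.2 ]
```

```bash
python3 -m jog '[[[0,0,0.3],[0,0,0],6],[[0,0,0],[0,0,0],6]]';python3 -m jog '[[[0,0,0.3],[0,0,0],6],[[0,0,0],[0,0,0],6]]';  python3 chk.py scene wrist
python3 - <<'E'
from chk import *
p=o-.047*x-.012*y
R=rel([[*p,.01]])
E
```

```text
time_s: 16.87
eef_pos: [0.4558, 0.2436, 0.0105]
eef_rot: [-0.618, 0.628, -0.338, 0.331]
wrist_force: [-0.9, -0.0, 0.5]
opening: 0.704
time_s: 17.03
eef_pos: [0.4558, 0.2438, 0.0101]
eef_rot: [-0.616, 0.63, -0.339, 0.33]
wrist_force: [0.4, 1.0, 0.8]
opening: 0.7
yaw 33.085877171154024 o [0.4902788  0.27729627] L 0.21304445545472428
scene tab 84 [ 61.1 105.5] [26.9 15.7] ztop [0.0797 0.0825]
scene tab 78 [  62.2 -106.3] [25.8 14.8] ztop [0.0789 0.0819]
scene carrier 1736 [-4.8 -7.7] [ 99.5 129.6] 0.01 x [-0.0398  0.0443]
wrist carrier 55013 [-6.5 -7.8] [103.  130.6] 0.02 x [-0.0446  0.0443]
t 17.13 tcp [0.4559 0.2439 0.0099] jawyaw -56.4 tilt z [ 0.833  0.553 -0.024] F [-4.1 -3.5  3.5] op 0.705
  shift cm [ 0.28 -0.01  0.  ]
```

Run:
```python
from chk import *
for n in('scene','wrist'):
    c=imaging.camera(n);W=cloud(c);z=W[...,2];F=np.stack([(W[...,:2]-o)@x,(W[...,:2]-o)@y],-1)
    for yl,yh in((-.065,-.035),(-.02,.01),(.025,.05)):
        b=(F[...,1]>yl)&(F[...,1]<yh)
        lip=b&(z>.026)&(z<.038)&(F[...,0]<0)&(F[...,0]>-.05); pl=b&(z>.009)&(z<.019)&(F[...,0]>0)&(F[...,0]<.1);arm=b&(z>.022)&(z<.036)&(F[...,0]>.03)&(F[...,0]<.1)
        g=lambda s:np.percentile(F[s][:,0],[2,98]).round(4) if s.sum()>5 else None
        print(n,yl,'lip',g(lip),'plate',g(pl),'arm',g(arm))
    cv2.imwrite(f'pics/{n}5.png',c['frame'][:,:,::-1] if n=='wrist' else cv2.resize(c['frame'][200:350,360:560,::-1],None,fx=4,fy=4))
```

```text
scene -0.065 lip [-0.0423 -0.022 ] plate [0.0015 0.0697] arm [0.0564 0.0702]
scene -0.02 lip [-0.0356 -0.0223] plate [0.0019 0.0569] arm None
scene 0.025 lip [-0.0393 -0.0236] plate [0.0017 0.0681] arm [0.0547 0.0687]
wrist -0.065 lip [-0.0462 -0.025 ] plate [0.0014 0.0553] arm [0.0552 0.066 ]
wrist -0.02 lip [-0.0355 -0.0252] plate [0.0014 0.0535] arm None
wrist 0.025 lip [-0.0401 -0.0253] plate [0.0014 0.0544] arm [0.0544 0.0655]
```

View pics/scene5.png

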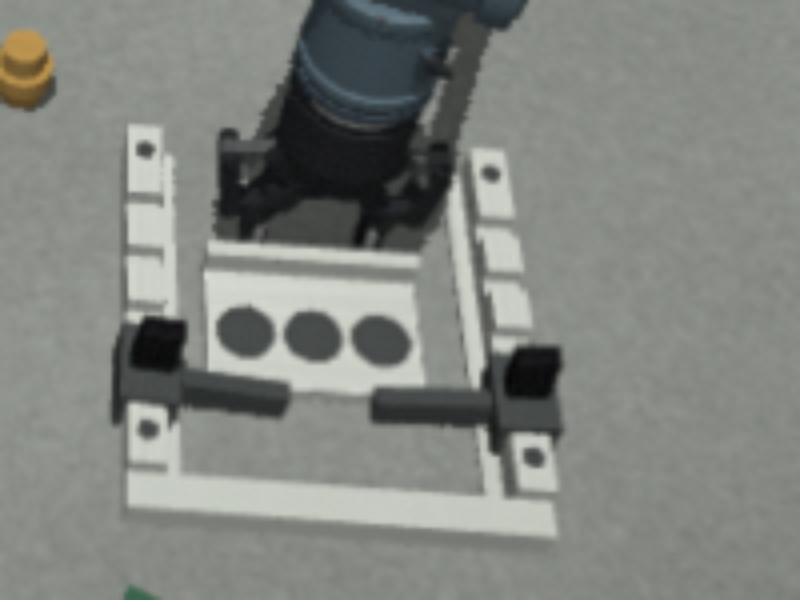

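Carrier touches both arms and is square. Back off, rise and turn the jaws to the rack direction.

```bash
python3 -m jog '[[[0,0,-1],[0,0,0],6],[[0,0,-1.5],[0,0,0],6],[[0,0,-1.5],[0,0,0],6],[[0,-4,0],[0,0,0],6],[[0,-4,0],[0,0,0],4],[[0,-4,0],[0,0,0],4],[[0,-4,0],[0,0,0],4],[[0,-4,0],[0,0,0],4],[[0,-4,0],[0,0,0],4],[[0,-2,0],[0,0,0],4],[[0,0,0],[0,0,0],4],[[0,0,0],[0,0,0],4]]'; python3 -m jog '[[[0,0,0],[0,-0.114,0],4],[[0,0,0],[0,-0.114,0],4],[[0,0,0],[0,-0.114,0],4],[[0,0,0],[0,-0.114,0],4],[[0,0,0],[0,-0.114,0],4],[[0,0,0],[0,0,0],4],[[0,0,0],[0,0,0],4]]'; python3 chk.py scene
python3 - <<'E'
from h import *
R=rel([[.438,-.0768,.27]]);print(R.round(3))
E
```

```text
time_s: 18.23
eef_pos: [0.4323, 0.2276, 0.285]
eef_rot: [0.624, -0.622, 0.333, -0.335]
wrist_force: [1.4, 0.2, -0.2]
opening: 0.469
time_s: 18.82
eef_pos: [0.4315, 0.2285, 0.2757]
eef_rot: [0.694, -0.693, 0.138, -0.136]
wrist_force: [-0.5, -0.4, 0.4]
opening: 0.471
yaw 33.085877171154024 o [0.4902788  0.27729627] L 0.21304445545472428
scene tab 83 [ 62.2 105. ] [15.3 25.8] ztop [0.0802 0.0835]
scene tab 78 [  61.9 -106.7] [25.5 14.6] ztop [0.0794 0.0827]
scene carrier 1688 [ 3.9 -7.9] [131.1  82.1] 89.76 x [-0.0334  0.0442]
t 18.87 tcp [0.4314 0.2284 0.2756] jawyaw -22.4 tilt z [0.38  0.925 0.001] F [-0.3  0.4 -0.7] op 0.467
  shift cm [ 12.23   0.49 -27.98]
[[ 0.925 -0.002  0.38 ]
 [-0.38   0.002  0.925]
 [-0.003 -1.     0.001]]
```

```bash
python3 -m jog '[[[1.2,0,-2.8],[0,0.022,0],4],[[1.2,0,-2.8],[0,0,0],4],[[1.2,0,-2.8],[0,0,0],4],[[1.2,0,-2.8],[0,0,0],4],[[1.2,0,-2.8],[0,0,0],4],[[1.2,0,-2.8],[0,0,0],4],[[1.2,0,-2.8],[0,0,0],4],[[1.2,0,-2.8],[0,0,0],4],[[1.2,0,-2.8],[0,0,0],4],[[1.2,0,-2.8],[0,0,0],4],[[0,0,0],[0,0,0],4],[[0,0,0],[0,0,0],4]]'
cat > dip.py <<'E'
from h import *
def tops(c,lo,hi,W=None):
    W=cloud(c);z=W[...,2];f=c['frame'].astype(int);out=[]
    white=(f.min(-1)>90)&(f.max(-1)-f.min(-1)<60)
    l,k=ndimage.label(white&(z>lo)&(z<hi))
    for i in range(1,k+1):
        m=l==i
        if m.sum()>40:
            P=W[m];zt=np.percentile(P[:,2],90);P=P[P[:,2]>zt-.006]
            (cx,cy),r=cv2.minEnclosingCircle(P[:,:2].astype(np.float32)*1000)
            if r<14: print('grip',m.sum(),round(cx,1),round(cy,1),'r',round(r,1),'z',zt.round(4))
E
python3 - <<'E'
from dip import *
R=rel([[.438,-.0768,.27]])
c=imaging.camera('wrist');cv2.imwrite('pics/w6.png',c['frame'][:,:,::-1]);np.savez('w6.npz',**{k:np.array(v) for k,v in c.items()})
tops(c,.16,.19);print('baskets');tops(c,.205,.235)
E
```

```text
time_s: 19.87
eef_pos: [0.4238, -0.088, 0.268]
eef_rot: [0.69, -0.689, 0.159, -0.155]
wrist_force: [-0.8, -0.2, 0.3]
opening: 0.466
t 19.87 tcp [ 0.4238 -0.088   0.268 ] jawyaw -25.6 tilt z [0.433 0.902 0.001] F [-0.8 -0.2  0.3] op 0.466
  shift cm [ 0.8  -0.21  1.62]
grip 435 436.9 -75.7 r 8.9 z 0.179
grip 397 422.1 -141.2 r 8.9 z 0.179
grip 385 385.1 -216.8 r 9.2 z 0.1788
baskets
grip 142 632.9 -62.4 r 7.0 z 0.224
grip 536 553.3 -254.5 r 9.3 z 0.2237
```

View pics/w6.png

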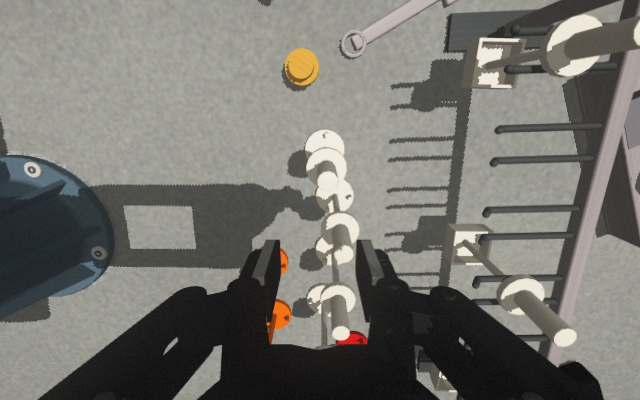

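Wrist view: white dippers in a column at (325,165), (335,195), (340,235) and (335,300); fork-1 prongs at (500,130)/(495,160), fork-2 prongs at (487,212)/(480,237). Next I measure the prongs.

Run:
```python
from dip import *
for src in('w6','top0','scene0'):
    c=dict(np.load(src+'.npz'));W=cloud(c);z=W[...,2]
    yaw=np.radians(-23.7);x=np.array([np.cos(yaw),np.sin(yaw)]);y=np.array([-x[1],x[0]])
    b=np.array([.5515,-.2545]) # ~fork3 basket
    F=np.stack([(W[...,:2]-b)@x,(W[...,:2]-b)@y],-1)*1000
    f=c['frame'].astype(int)
    for k,yc in((1,140),(2,70),(4,-70),(5,-140)):
        s=(z>.148)&(z<.172)&(abs(F[...,1]-yc)<22)&(F[...,0]>-40)&(F[...,0]<30)&(f.max(-1)<140)
        if s.sum()<20: continue
        P=F[s];
        for sg in(1,-1):
            Q=P[sg*(P[:,1]-yc)>0]
            if len(Q)>10:
                a=np.polyfit(Q[:,0],Q[:,1],1);print(src,k,sg,len(Q),'y at 0',np.polyval(a,0).round(1),'slope deg',np.degrees(a[0]).round(2),'xmin',np.percentile(Q[:,0],1).round(1),'z',np.median(W[s][:,2]).round(4))
    s=(z>.162)&(z<.175)&(abs(F[...,0]-47)<14)&(abs(F[...,1])<200)&(f.min(-1)>0)
    if s.sum()>50: P=F[s];a=np.polyfit(P[:,1],P[:,0],1);print(src,'bar',s.sum(),np.polyval(a,0).round(1),np.degrees(a[0]).round(2))
```

```text
w6 1 1 623 y at 0 153.4 slope deg -0.57 xmin -36.7 z 0.1648
w6 1 -1 582 y at 0 127.8 slope deg -0.8 xmin -37.8 z 0.1648
w6 2 1 531 y at 0 83.8 slope deg -0.56 xmin -38.6 z 0.1648
w6 2 -1 516 y at 0 58.1 slope deg -0.48 xmin -38.6 z 0.1648
w6 4 1 102 y at 0 -54.0 slope deg -3.12 xmin 11.8 z 0.1644
w6 bar 6953 45.4 0.1
top0 1 1 59 y at 0 151.4 slope deg 0.42 xmin -36.6 z 0.1652
top0 1 -1 59 y at 0 125.4 slope deg -0.28 xmin -38.4 z 0.1652
top0 2 1 59 y at 0 81.7 slope deg 0.06 xmin -35.3 z 0.1655
top0 2 -1 61 y at 0 55.7 slope deg 0.03 xmin -37.2 z 0.1655
top0 4 1 68 y at 0 -58.4 slope deg -1.9 xmin -35.2 z 0.1656
top0 4 -1 65 y at 0 -86.0 slope deg -0.66 xmin -38.4 z 0.1656
top0 5 1 68 y at 0 -129.8 slope deg -0.37 xmin -35.6 z 0.1652
top0 5 -1 68 y at 0 -155.4 slope deg -0.22 xmin -36.5 z 0.1652
top0 bar 1039 46.3 0.05
scene0 1 1 64 y at 0 154.8 slope deg 0.37 xmin -39.3 z 0.1635
scene0 1 -1 69 y at 0 128.9 slope deg 0.16 xmin -38.1 z 0.1635
scene0 2 1 68 y at 0 85.0 slope deg 0.05 xmin -38.6 z 0.1633
scene0 2 -1 67 y at 0 58.7 slope deg 0.36 xmin -38.9 z 0.1633
scene0 4 1 48 y at 0 -55.2 slope deg -0.26 xmin -39.0 z 0.1637
scene0 4 -1 63 y at 0 -81.5 slope deg -0.17 xmin -39.3 z 0.1637
scene0 5 1 58 y at 0 -125.8 slope deg -0.67 xmin -37.9 z 0.1636
scene0 5 -1 55 y at 0 -151.1 slope deg 0.64 xmin -38.1 z 0.1636
scene0 bar 715 48.8 0.44
```

```bash
python3 -m jog '[[[0.65,0,1.7],[0,-0.033,0],4],[[0,0,0],[0,0,0],4],[[0,0,0],[0,0,0],4]]'
cat > tg.py <<'E'
from h import *
import sys
x=np.array([np.cos(np.radians(-23.7)),np.sin(np.radians(-23.7))]);y=np.array([-x[1],x[0]]);b=np.array([.5515,-.2545])
fork=lambda k,dx=0:b+(dx-.0016)*x+(.0008+.07*(3-k))*y
D={1:[.4369,-.0757],2:[.4221,-.1412],3:[.3851,-.2168],4:[.3335,-.294]}
def dip(n,z): rel([[*D[n],z]])
def fk(k,dx,z): R=rel([[*fork(k,dx),z]]);print(R[2].round(3))
if __name__=='__main__': eval(sys.argv[1])
E
python3 tg.py 'dip(1,.143)'
```

```text
time_s: 20.17
eef_pos: [0.4371, -0.0728, 0.2671]
eef_rot: [0.693, -0.691, 0.148, -0.143]
wrist_force: [0.1, 0.1, -0.9]
opening: 0.468
t 20.17 tcp [ 0.4371 -0.0728  0.2671] jawyaw -23.8 tilt z [0.403 0.915 0.001] F [ 0.1  0.1 -0.9] op 0.468
  shift cm [ 0.19 12.41 -0.29]
```

```bash
python3 -m jog '[[[0.1,2.2,-0.3],[0,0,0],4],[[0,2.2,0],[0,0,0],4],[[0,1.7,0],[0,0,0],4],[[0,0,0],[0,0,0],4],[[0,0,0],[0,0,0],4]]'; python3 tg.py 'dip(1,.143)'
```

```text
time_s: 20.58
eef_pos: [0.4365, -0.0721, 0.2053]
eef_rot: [0.693, -0.691, 0.146, -0.143]
wrist_force: [-0.7, -0.8, -0.2]
opening: 0.467
t 20.58 tcp [ 0.4365 -0.0721  0.2053] jawyaw -23.6 tilt z [0.4   0.917 0.001] F [-0.7 -0.8 -0.2] op 0.467
  shift cm [ 0.21  6.23 -0.32]
```

```bash
python3 -m jog '[[[0.2,0,-0.35],[0,0,0],4],[[0,0,0],[0,0,0],4],[[0,2,0],[0,0,0],4],[[0,2,0],[0,0,0],4],[[0,2,0],[0,0,0],4],[[0,0,0],[0,0,0],4],[[0,0,0],[0,0,0],4]]'; python3 tg.py 'dip(1,.143)'
```

```text
time_s: 21.17
eef_pos: [0.4422, -0.0785, 0.1523]
eef_rot: [-0.692, 0.693, -0.141, 0.148]
wrist_force: [0.5, -0.7, -0.4]
opening: 0.467
t 21.17 tcp [ 0.4422 -0.0785  0.1523] jawyaw -23.6 tilt z [0.4   0.917 0.   ] F [ 0.5 -0.7 -0.4] op 0.467
  shift cm [-0.61  0.93  0.04]
```

```bash
python3 -m jog '[[[-0.6,0.4,0],[0,0,0],4],[[0,0.4,0],[0,0,0],4],[[0,0,0],[0,0,0],4],[[0,0,0],[0,0,0],4]]'; python3 tg.py 'dip(1,.143)'
```

```text
time_s: 21.5
eef_pos: [0.4386, -0.077, 0.1481]
eef_rot: [-0.691, 0.693, -0.139, 0.15]
wrist_force: [-0.2, 0.1, -0.4]
opening: 0.468
t 21.5 tcp [ 0.4386 -0.077   0.1481] jawyaw -23.6 tilt z [0.4   0.917 0.   ] F [-0.2  0.1 -0.4] op 0.468
  shift cm [-0.22  0.51  0.05]
```

```bash
python3 -m jog '[[[-0.2,0.4,0],[0,0,0],4],[[0,0,0],[0,0,0],4],[[0,0,0],[0,0,0],2.5],[[0,0,0],[0,0,0],2.5],[[0,0,0],[0,0,0],2.2],[[0,0,0],[0,0,0],2.0],[[0,0,0],[0,0,0],1],[[0,0,0],[0,0,0],1],[[0,0,0],[0,0,0],1],[[0,0,0],[0,0,0],1]]'; python3 tg.py 'fk(1,-.085,.215)'
```

```text
time_s: 22.33
eef_pos: [0.4372, -0.0763, 0.1456]
eef_rot: [-0.691, 0.693, -0.138, 0.15]
wrist_force: [-0.6, 1.3, 1.8]
opening: 0.191
t 22.33 tcp [ 0.4372 -0.0763  0.1456] jawyaw -23.5 tilt z [0.4   0.917 0.   ] F [-0.6  1.3  1.8] op 0.191
  shift cm [ 9.09 -6.79  2.34]
[ 0.017 -1.     0.   ]
```

```bash
python3 -m jog '[[[0,-1.5,0],[0,0,0],1],[[0,-2,0],[0,0,0],1],[[0,-2,0],[0,0,0],1],[[0,-1.5,0],[0,0,0],1],[[0,0,1.2],[0,0,0],1],[[0,0,1.2],[0,0,0],1],[[0,0,0],[0,0,0],1],[[0,0,0],[0,0,0],1]]'; python3 tg.py 'fk(1,-.04,.215)'
```

```text
time_s: 23.0
eef_pos: [0.4452, -0.0533, 0.2162]
eef_rot: [-0.691, 0.693, -0.139, 0.15]
wrist_force: [-0.7, -0.5, -2.7]
opening: 0.196
t 23.0 tcp [ 0.4452 -0.0533  0.2162] jawyaw -23.6 tilt z [0.401 0.916 0.   ] F [-0.7 -0.5 -2.7] op 0.196
  shift cm [13.66  0.33 -0.09]
[ 0.016 -1.     0.   ]
```

```bash
python3 -m jog '[[[1.8,0,0],[0,0,0],1],[[1.8,0,0],[0,0,0],1],[[1.8,0,0],[0,0,0],1],[[1.8,0,0],[0,0,0],1],[[1.8,0,0],[0,0,0],1],[[0,0,0],[0,0,0],1],[[0,0,0],[0,0,0],1]]'; python3 tg.py 'fk(1,0,.213)'
```

```text
time_s: 23.58
eef_pos: [0.5278, -0.0928, 0.2127]
eef_rot: [-0.691, 0.693, -0.141, 0.147]
wrist_force: [-0.5, 0.4, -1.6]
opening: 0.193
t 23.58 tcp [ 0.5278 -0.0928  0.2127] jawyaw -23.6 tilt z [ 0.4    0.917 -0.001] F [-0.5  0.4 -1.6] op 0.193
  shift cm [8.52 0.04 0.2 ]
[ 0.009 -1.    -0.001]
```

```bash
python3 -m jog '[[[1.2,-0.3,0.2],[0,0,0],1],[[1.5,0,0],[0,0,0],1],[[1.5,0,0],[0,0,0],1],[[0,0,0],[0,0,0],1],[[0,0,0],[0,0,0],1]]'; python3 tg.py 'fk(1,0,.213)'
```

```text
time_s: 24.0
eef_pos: [0.5633, -0.1079, 0.2128]
eef_rot: [-0.691, 0.693, -0.144, 0.145]
wrist_force: [0.9, 0.5, -2.1]
opening: 0.195
t 24.0 tcp [ 0.5633 -0.1079  0.2128] jawyaw -23.6 tilt z [ 0.4    0.916 -0.002] F [ 0.9  0.5 -2.1] op 0.195
  shift cm [ 4.65 -0.01  0.17]
[ 0.001 -1.    -0.002]
```

```bash
python3 -m jog '[[[1.2,-0.2,0.2],[0,0,0],1],[[1.2,-0.1,0],[0,0,0],1],[[1.2,-0.1,0],[0,0,0],1],[[1.0,0,0],[0,0,0],1],[[0,0,0],[0,0,0],1],[[0,0,0],[0,0,0],1]]'; python3 tg.py 'fk(1,0,.191)'
```

```text
time_s: 24.5
eef_pos: [0.6012, -0.1225, 0.2149]
eef_rot: [-0.692, 0.693, -0.147, 0.142]
wrist_force: [1.1, -0.4, -1.4]
opening: 0.191
t 24.5 tcp [ 0.6012 -0.1225  0.2149] jawyaw -23.5 tilt z [ 0.399  0.917 -0.003] F [ 1.1 -0.4 -1.4] op 0.191
  shift cm [0.61 2.39 0.  ]
[-0.006 -1.    -0.003]
```

```bash
python3 -m jog '[[[0.6,0.7,0],[0,0,-0.02],1],[[0,0.7,0],[0,0,0],1],[[0,0.5,0],[0,0,0],1],[[0,0.3,0],[0,0,0],1],[[0,0,0],[0,0,0],1],[[0,0,0],[0,0,0],1]]'; python3 tg.py 'fk(1,0,.191)'
```

```text
time_s: 25.0
eef_pos: [0.603, -0.1232, 0.1906]
eef_rot: [-0.691, 0.694, -0.141, 0.147]
wrist_force: [1.3, 1.0, -0.9]
opening: 0.191
t 25.0 tcp [ 0.603  -0.1232  0.1906] jawyaw -23.5 tilt z [ 0.399  0.917 -0.003] F [ 1.3  1.  -0.9] op 0.191
  shift cm [ 0.41 -0.03 -0.02]
[ 0.009 -1.    -0.003]
```

```bash
python3 -m jog '[[[0,0.1,0],[0,0,0],1],[[0,0,0],[0,0,0],2.2],[[0,0,0],[0,0,0],3.6],[[0,0,0],[0,0,0],3.6],[[0,0,0],[0,0,0],3.6],[[0,-1.5,0],[0,0,0],4],[[0,-2.5,0],[0,0,0],4],[[0,-2.5,0],[0,0,0],4],[[0,-2,0],[0,0,0],4],[[0,0,0],[0,0,0],4],[[0,0,0],[0,0,0],4]]'
python3 - <<'E'
from tg import *
c=imaging.camera('scene');cv2.imwrite('pics/s7.png',cv2.resize(c['frame'][60:300,160:400,::-1],None,fx=2.5,fy=2.5))
dip(2,.143);dip(2,.20)
E
```

```text
time_s: 25.92
eef_pos: [0.6025, -0.1226, 0.2791]
eef_rot: [-0.691, 0.694, -0.141, 0.147]
wrist_force: [-1.0, -0.7, -0.4]
opening: 0.467
t 25.97 tcp [ 0.6027 -0.1227  0.2793] jawyaw -23.5 tilt z [ 0.399  0.917 -0.003] F [-0.2  0.4 -0.4] op 0.466
  shift cm [-15.96  13.5   -8.85]
t 25.97 tcp [ 0.6027 -0.1227  0.2793] jawyaw -23.5 tilt z [ 0.399  0.917 -0.003] F [-0.2  0.4 -0.4] op 0.466
  shift cm [-15.9    7.8   -8.87]
```

View pics/s7.png

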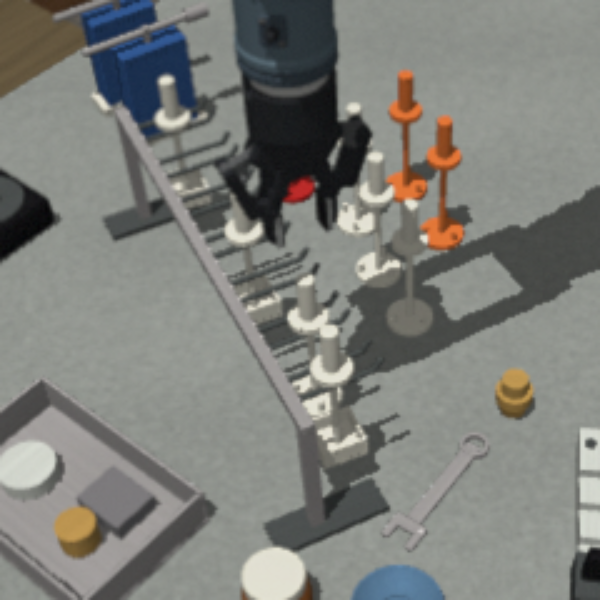

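Dipper 1 hangs upright in fork 1, at picture (307,310). Next is dipper 2.

```bash
python3 -m jog '[[[-2.3,0,-1.2],[0,0,0],4],[[-2.3,0,-1.2],[0,0,0],4],[[-2.3,0,-1.2],[0,0,0],4],[[-2.3,0,-1.2],[0,0,0],4],[[-2.3,0,-1.2],[0,0,0],4],[[-2.2,0,-1.2],[0,0,0],4],[[-1.5,0,-1.2],[0,0,0],4],[[0,0,0],[0,0,0],4],[[0,0,0],[0,0,0],4]]'; python3 tg.py 'dip(2,.20)'
```

```text
time_s: 26.72
eef_pos: [0.4182, -0.1364, 0.264]
eef_rot: [0.693, -0.692, 0.147, -0.141]
wrist_force: [1.0, -1.0, -0.5]
opening: 0.467
t 26.72 tcp [ 0.4182 -0.1364  0.264 ] jawyaw -23.4 tilt z [ 0.398  0.918 -0.001] F [ 1.  -1.  -0.5] op 0.467
  shift cm [ 0.6   6.4  -0.28]
```

```bash
python3 -m jog '[[[0.3,2,-0.2],[0,0,0],4],[[0,2,0],[0,0,0],4],[[0,2,0],[0,0,0],4],[[0,0,0],[0,0,0],4],[[0,0,0],[0,0,0],4]]'; python3 tg.py 'dip(2,.143)'
```

```text
time_s: 27.13
eef_pos: [0.4221, -0.139, 0.2005]
eef_rot: [0.693, -0.692, 0.147, -0.141]
wrist_force: [0.9, 0.2, 0.6]
opening: 0.467
t 27.13 tcp [ 0.4221 -0.139   0.2005] jawyaw -23.4 tilt z [0.398 0.917 0.   ] F [0.9 0.2 0.6] op 0.467
  shift cm [ 0.14  5.75 -0.2 ]
```

```bash
python3 -m jog '[[[0,1.4,-0.2],[0,0,0],4],[[0,1.4,0],[0,0,0],4],[[0,1.4,0],[0,0,0],4],[[0,1.1,0],[0,0,0],4],[[0,0,0],[0,0,0],4],[[0,0,0],[0,0,0],4]]'; python3 tg.py 'dip(2,.143)'
```

```text
time_s: 27.63
eef_pos: [0.4263, -0.142, 0.1507]
eef_rot: [0.693, -0.692, 0.144, -0.142]
wrist_force: [0.5, -0.4, -0.1]
opening: 0.469
t 27.63 tcp [ 0.4263 -0.142   0.1507] jawyaw -23.3 tilt z [ 0.396  0.918 -0.   ] F [ 0.5 -0.4 -0.1] op 0.469
  shift cm [-0.41  0.78 -0.09]
```

```bash
python3 -m jog '[[[-0.5,0.4,-0.1],[0,0,0],4],[[-0.1,0.3,0],[0,0,0],4],[[0,0,0],[0,0,0],4],[[0,0,0],[0,0,0],2.5],[[0,0,0],[0,0,0],2.5],[[0,0,0],[0,0,0],2.2],[[0,0,0],[0,0,0],2.0]]';  python3 tg.py 'dip(2,.143)'
```

```text
time_s: 28.22
eef_pos: [0.4225, -0.1417, 0.1476]
eef_rot: [-0.692, 0.693, -0.141, 0.144]
wrist_force: [0.3, 1.0, -0.3]
opening: 0.232
t 28.22 tcp [ 0.4225 -0.1417  0.1476] jawyaw -23.3 tilt z [ 0.395  0.919 -0.001] F [ 0.3  1.  -0.3] op 0.232
  shift cm [-0.06  0.46  0.03]
```

```bash
python3 -m jog '[[[0,0,0],[0,0,0],1],[[0,0,0],[0,0,0],1],[[0,0,0],[0,0,0],1],[[0,-1.5,0],[0,0,0],1],[[0,-2,0],[0,0,0],1],[[0,-2,0],[0,0,0],1],[[0,-1.6,0],[0,0,0],1],[[0,0,0],[0,0,0],1],[[0,0,0],[0,0,0],1]]';  python3 tg.py 'fk(2,-.087,.217)'
```

```text
time_s: 28.97
eef_pos: [0.4203, -0.1402, 0.2185]
eef_rot: [0.693, -0.692, 0.144, -0.142]
wrist_force: [-0.9, -0.3, -2.2]
opening: 0.193
t 28.97 tcp [ 0.4203 -0.1402  0.2185] jawyaw -23.3 tilt z [ 0.395  0.919 -0.   ] F [-0.9 -0.3 -2.2] op 0.193
  shift cm [7.76 0.13 1.83]
[-0.002 -1.    -0.   ]
```

```bash
python3 -m jog '[[[1.5,-0.1,0.5],[0,0,0],1],[[1.5,-0.1,0.5],[0,0,0],1],[[1.5,-0.1,0.5],[0,0,0],1],[[1.5,-0.1,0.4],[0,0,0],1],[[1.2,0,0],[0,0,0],1],[[0,0,0],[0,0,0],1],[[0,0,0],[0,0,0],1]]';  python3 tg.py 'fk(2,0,.216)'
```

```text
time_s: 29.55
eef_pos: [0.4929, -0.1493, 0.2121]
eef_rot: [0.694, -0.691, 0.148, -0.138]
wrist_force: [-0.7, -0.0, -1.0]
opening: 0.194
t 29.55 tcp [ 0.4929 -0.1493  0.2121] jawyaw -23.3 tilt z [0.396 0.918 0.001] F [-0.7 -0.  -1. ] op 0.194
  shift cm [ 9.42 -0.53 -0.26]
[-0.015 -1.     0.001]
```

```bash
python3 -m jog '[[[0,-0.8,-0.3],[0,0,-0.012],1],[[0,0,0],[0,0,0],1],[[1.3,-0.1,0],[0,0,0],1],[[1.3,-0.1,0],[0,0,0],1],[[1.3,-0.1,0],[0,0,0],1],[[0,0,0],[0,0,0],1],[[0,0,0],[0,0,0],1]]';  python3 tg.py 'fk(2,0,.216)'
```

```text
time_s: 30.13
eef_pos: [0.5231, -0.1667, 0.2217]
eef_rot: [0.693, -0.691, 0.146, -0.141]
wrist_force: [-0.6, 0.2, -1.8]
opening: 0.19
t 30.13 tcp [ 0.5231 -0.1667  0.2217] jawyaw -23.4 tilt z [0.397 0.918 0.001] F [-0.6  0.2 -1.8] op 0.19
  shift cm [5.97 0.53 0.15]
[-0.006 -1.     0.001]
```

```bash
python3 -m jog '[[[1.3,0,0.2],[0,0,0],1],[[1.3,0,0],[0,0,0],1],[[1.3,0,0],[0,0,0],1],[[1.2,0,0],[0,0,0],1],[[1,0,0],[0,0,0],1],[[0,0,0],[0,0,0],1],[[0,0,0],[0,0,0],1]]';  python3 tg.py 'fk(2,0,.1926)'
```

```text
time_s: 30.72
eef_pos: [0.5753, -0.1872, 0.2214]
eef_rot: [0.694, -0.691, 0.147, -0.14]
wrist_force: [-0.2, -0.2, -2.1]
opening: 0.189
t 30.72 tcp [ 0.5753 -0.1872  0.2214] jawyaw -23.4 tilt z [0.397 0.918 0.001] F [-0.2 -0.2 -2.1] op 0.189
  shift cm [ 0.39  2.87 -0.04]
[-0.01  -1.     0.001]
```

```bash
python3 -m jog '[[[0.4,0.9,0],[0,0,-0.008],1],[[0,0.8,0],[0,0,0],1],[[0,0.6,0],[0,0,0],1],[[0,0.5,0],[0,0,0],1],[[0,0,0],[0,0,0],1],[[0,0,0],[0,0,0],1]]';  python3 tg.py 'fk(2,0,.1926)'
```

```text
time_s: 31.22
eef_pos: [0.5772, -0.1879, 0.1929]
eef_rot: [0.693, -0.692, 0.143, -0.144]
wrist_force: [0.5, -0.8, -1.9]
opening: 0.193
t 31.22 tcp [ 0.5772 -0.1879  0.1929] jawyaw -23.4 tilt z [0.397 0.918 0.001] F [ 0.5 -0.8 -1.9] op 0.193
  shift cm [ 0.17  0.03 -0.06]
[ 0.001 -1.     0.001]
```

```bash
python3 -m jog '[[[0,0.1,0],[0,0,0],1],[[0,0,0],[0,0,0],2.2],[[0,0,0],[0,0,0],3.6],[[0,0,0],[0,0,0],3.6],[[0,0,0],[0,0,0],3.6],[[0,-1.5,0],[0,0,0],4],[[0,-2.5,0],[0,0,0],4],[[0,-2.5,0],[0,0,0],4],[[0,-2,0],[0,0,0],4],[[0,0,0],[0,0,0],4],[[0,0,0],[0,0,0],4]]'; python3 tg.py 'dip(3,.2)'
```

```text
time_s: 32.13
eef_pos: [0.5747, -0.1866, 0.2757]
eef_rot: [0.694, -0.691, 0.146, -0.141]
wrist_force: [-0.6, -0.2, -0.2]
opening: 0.467
t 32.13 tcp [ 0.5747 -0.1866  0.2757] jawyaw -23.4 tilt z [0.397 0.918 0.002] F [-0.6 -0.2 -0.2] op 0.467
  shift cm [-16.14   7.66 -10.32]
```

```bash
python3 -m jog '[[[-2.3,0,-1.4],[0,0,0],4],[[-2.3,0,-1.4],[0,0,0],4],[[-2.3,0,-1.4],[0,0,0],4],[[-2.3,0,-1.4],[0,0,0],4],[[-2.3,0,-1.4],[0,0,0],4],[[-2.2,0,-1.4],[0,0,0],4],[[-1.4,0,-1.3],[0,0,0],4],[[0,0,0],[0,0,0],4],[[0,0,0],[0,0,0],4]]'
python3 - <<'E'
from tg import *
from dip import tops
tops(imaging.camera('wrist'),.16,.19); dip(3,.2)
E
```

```text
time_s: 32.88
eef_pos: [0.3871, -0.2126, 0.2634]
eef_rot: [0.696, -0.689, 0.15, -0.136]
wrist_force: [0.1, 0.6, 0.3]
opening: 0.47
grip 453 384.6 -217.7 r 8.9 z 0.1791
grip 430 333.7 -291.7 r 9.0 z 0.1788
t 32.93 tcp [ 0.3873 -0.2125  0.2632] jawyaw -23.3 tilt z [0.395 0.919 0.006] F [ 0.5 -0.3 -0.1] op 0.468
  shift cm [ 0.11  6.32 -0.53]
```

```bash
sed -i 's/3:\[.3851,-.2168\],4:\[.3335,-.294\]/3:[.3848,-.2175],4:[.3337,-.292]/' tg.py; python3 -m jog '[[[0,2,-0.5],[-0.006,0,-0.02],4],[[0,2,0],[0,0,0],4],[[0,2,0],[0,0,0],4],[[0,0,0],[0,0,0],4],[[0,0,0],[0,0,0],4]]'; python3 tg.py 'dip(3,.145)'
```

```text
time_s: 33.35
eef_pos: [0.3889, -0.2163, 0.2006]
eef_rot: [0.693, -0.692, 0.142, -0.142]
wrist_force: [0.4, -0.2, 1.4]
opening: 0.468
t 33.35 tcp [ 0.3889 -0.2163  0.2006] jawyaw -23.1 tilt z [0.393 0.92  0.001] F [ 0.4 -0.2  1.4] op 0.468
  shift cm [-0.33  5.56 -0.28]
```

```bash
python3 -m jog '[[[-0.6,1.4,-0.3],[0,0,0],4],[[-0.1,1.4,0],[0,0,0],4],[[-0.1,1.4,0],[0,0,0],4],[[0,1.3,0],[0,0,0],4],[[0,0,0],[0,0,0],4],[[0,0,0],[0,0,0],4]]'; python3 tg.py 'dip(3,.145)'
```

```text
time_s: 33.85
eef_pos: [0.3862, -0.2175, 0.1496]
eef_rot: [-0.692, 0.694, -0.138, 0.142]
wrist_force: [0.6, 0.2, -0.1]
opening: 0.464
t 33.85 tcp [ 0.3862 -0.2175  0.1496] jawyaw -22.9 tilt z [ 0.389  0.921 -0.   ] F [ 0.6  0.2 -0.1] op 0.464
  shift cm [-0.13  0.46 -0.05]
```

```bash
python3 -m jog '[[[-0.2,0.4,-0.1],[0,0.01,0],4],[[0,0,0],[0,0,0],4],[[0,0,0],[0,0,0],2.5],[[0,0,0],[0,0,0],2.5],[[0,0,0],[0,0,0],2.2],[[0,0,0],[0,0,0],2.0],[[0,0,0],[0,0,0],1],[[0,0,0],[0,0,0],1],[[0,0,0],[0,0,0],1],[[0,0,0],[0,0,0],1]]';  python3 tg.py 'fk(4,-.087,.217)'
```

```text
time_s: 34.68
eef_pos: [0.3864, -0.2194, 0.15]
eef_rot: [-0.69, 0.694, -0.139, 0.148]
wrist_force: [-0.5, -0.2, -0.2]
opening: 0.19
t 34.68 tcp [ 0.3864 -0.2194  0.15  ] jawyaw -23.5 tilt z [ 0.398  0.917 -0.003] F [-0.5 -0.2 -0.2] op 0.19
  shift cm [ 7.74 -6.59 -3.55]
[ 0.013 -1.    -0.003]
```

```bash
python3 -m jog '[[[0,-1.5,0],[0,0,0],1],[[0,-2,0],[0,0,0],1],[[0,-2,0],[0,0,0],1],[[0,-1.6,0],[0,0,0],1],[[1,0,-0.9],[0,0,0],1],[[1.5,-0.1,-0.9],[0,0,0],1],[[1.5,-0.1,-0.9],[0,0,0],1],[[1.5,-0.1,-0.8],[0,0,0],1],[[1.3,-0.1,0],[0,0,0],1],[[0,0,0],[0,0,0],1],[[0,0,0],[0,0,0],1]]';  python3 tg.py 'fk(4,0,.222)'
```

```text
time_s: 35.6
eef_pos: [0.4342, -0.2787, 0.2264]
eef_rot: [-0.692, 0.693, -0.141, 0.146]
wrist_force: [-0.4, -0.4, -1.7]
opening: 0.192
t 35.6 tcp [ 0.4342 -0.2787  0.2264] jawyaw -23.4 tilt z [ 0.398  0.917 -0.001] F [-0.4 -0.4 -1.7] op 0.192
  shift cm [ 9.6   0.51 -0.04]
[ 0.008 -1.    -0.001]
```

```bash
python3 -m jog '[[[1.3,0,0],[0,0,0],1],[[1.3,0,0],[0,0,0],1],[[1.3,0,0],[0,0,0],1],[[1,0,0],[0,0,0],1],[[0,0,0],[0,0,0],1],[[0,0,0],[0,0,0],1]]';  python3 tg.py 'fk(4,0,.222)'
```

```text
time_s: 36.1
eef_pos: [0.477, -0.2953, 0.2243]
eef_rot: [0.693, -0.692, 0.143, -0.144]
wrist_force: [-0.3, 0.4, -1.5]
opening: 0.189
t 36.1 tcp [ 0.477  -0.2953  0.2243] jawyaw -23.4 tilt z [0.397 0.918 0.001] F [-0.3  0.4 -1.5] op 0.189
  shift cm [ 5.02  0.24 -0.22]
[ 0.001 -1.     0.001]
```

```bash
python3 -m jog '[[[1.3,0,-0.3],[0,0,-0.01],1],[[1.3,0,0],[0,0,0],1],[[1.3,0,0],[0,0,0],1],[[1.2,0,0],[0,0,0],1],[[0,0,0],[0,0,0],1],[[0,0,0],[0,0,0],1]]';  python3 tg.py 'fk(4,0,.195)'
```

```text
time_s: 36.6
eef_pos: [0.5231, -0.3188, 0.2243]
eef_rot: [-0.692, 0.693, -0.139, 0.147]
wrist_force: [-0.2, 0.4, -1.0]
opening: 0.19
t 36.6 tcp [ 0.5231 -0.3188  0.2243] jawyaw -23.4 tilt z [0.397 0.918 0.002] F [-0.2  0.4 -1. ] op 0.19
  shift cm [-0.18  2.93  0.11]
[ 0.011 -1.     0.002]
```

```bash
python3 -m jog '[[[0,0.9,0.15],[0,0,0],1],[[0,0.8,0],[0,0,0],1],[[0,0.6,0],[0,0,0],1],[[0,0.5,0],[0,0,0],1],[[0,0,0],[0,0,0],1],[[0,0,0],[0,0,0],1]]';  python3 tg.py 'fk(4,0,.195)'
```

```text
time_s: 37.1
eef_pos: [0.5229, -0.3171, 0.195]
eef_rot: [-0.692, 0.693, -0.139, 0.148]
wrist_force: [0.4, 0.9, 1.0]
opening: 0.19
t 37.1 tcp [ 0.5229 -0.3171  0.195 ] jawyaw -23.4 tilt z [0.397 0.918 0.001] F [0.4 0.9 1. ] op 0.19
  shift cm [-0.06 -0.   -0.04]
[ 0.014 -1.     0.001]
```

```bash
python3 -m jog '[[[0,0,0],[0,0,0],1.8],[[0,0,0],[0,0,0],2.2],[[0,0,0],[0,0,0],3.6],[[0,0,0],[0,0,0],3.6],[[0,0,0],[0,0,0],3.6],[[0,-1.5,0],[0,0,0],4],[[0,-2.5,0],[0,0,0],4],[[0,-2.5,0],[0,0,0],4],[[0,-2,0],[0,0,0],4],[[0,0,0],[0,0,0],4],[[0,0,0],[0,0,0],4]]'; python3 tg.py 'dip(4,.2)'
```

```text
time_s: 38.02
eef_pos: [0.5198, -0.3155, 0.2794]
eef_rot: [0.693, -0.692, 0.141, -0.146]
wrist_force: [0.2, 1.1, -0.7]
opening: 0.466
t 38.02 tcp [ 0.5198 -0.3155  0.2794] jawyaw -23.4 tilt z [0.398 0.918 0.003] F [ 0.2  1.1 -0.7] op 0.466
  shift cm [-18.07   7.8   -5.27]
```

```bash
python3 -m jog '[[[-2.3,0,-0.7],[0,0,0],4],[[-2.3,0,-0.7],[0,0,0],4],[[-2.3,0,-0.7],[0,0,0],4],[[-2.3,0,-0.7],[0,0,0],4],[[-2.3,0,-0.7],[0,0,0],4],[[-2.3,0,-0.7],[0,0,0],4],[[-2.2,0,-0.7],[0,0,0],4],[[-1,0,-0.4],[0,0,0],4],[[0,0,0],[0,0,0],4],[[0,0,0],[0,0,0],4]]'
python3 - <<'E'
from tg import *
from dip import tops
tops(imaging.camera('wrist'),.16,.19); dip(4,.2); 
R=rel([[.3337,-.292,.145]]);print(R[2].round(3))
E
```

```text
time_s: 38.85
eef_pos: [0.3337, -0.2917, 0.2657]
eef_rot: [0.696, -0.689, 0.144, -0.143]
wrist_force: [-0.8, -0.1, 0.4]
opening: 0.466
grip 439 333.5 -291.7 r 8.9 z 0.179
t 38.9 tcp [ 0.3339 -0.2917  0.2656] jawyaw -23.3 tilt z [0.396 0.918 0.01 ] F [ 0.4 -0.1 -0.4] op 0.466
  shift cm [ 0.02  6.56 -0.1 ]
t 38.9 tcp [ 0.3339 -0.2917  0.2656] jawyaw -23.3 tilt z [0.396 0.918 0.01 ] F [ 0.4 -0.1 -0.4] op 0.466
  shift cm [ 0.04 12.06 -0.15]
[-0.004 -1.     0.01 ]
```

```bash
python3 -m jog '[[[-0.2,2,-0.1],[-0.01,0,0],4],[[-0.1,2,0],[0,0,0],4],[[-0.1,2,0],[0,0,0],4],[[0,0,0],[0,0,0],4],[[0,0,0],[0,0,0],4]]'; python3 tg.py 'dip(4,.146)'
```

```text
time_s: 39.32
eef_pos: [0.3346, -0.2925, 0.2045]
eef_rot: [-0.692, 0.693, -0.142, 0.142]
wrist_force: [0.2, -0.3, 0.6]
opening: 0.466
t 39.32 tcp [ 0.3346 -0.2925  0.2045] jawyaw -23.2 tilt z [ 0.394  0.919 -0.001] F [ 0.2 -0.3  0.6] op 0.466
  shift cm [-0.1   5.85  0.02]
```

```bash
python3 -m jog '[[[-0.3,1.5,0],[0,0,0],4],[[-0.1,1.5,0],[0,0,0],4],[[-0.1,1.4,0],[0,0,0],4],[[0,1.3,0],[0,0,0],4],[[0,0,0],[0,0,0],4],[[0,0,0],[0,0,0],4]]'; python3 tg.py 'dip(4,.146)'
```

```text
time_s: 39.82
eef_pos: [0.336, -0.2948, 0.1524]
eef_rot: [-0.69, 0.695, -0.139, 0.143]
wrist_force: [1.0, 0.1, 1.1]
opening: 0.466
t 39.82 tcp [ 0.336  -0.2948  0.1524] jawyaw -23.0 tilt z [ 0.391  0.92  -0.005] F [1.  0.1 1.1] op 0.466
  shift cm [-0.33  0.63  0.18]
```

```bash
python3 -m jog '[[[-0.5,0.5,0.2],[0.005,0.008,0],4],[[0,0,0],[0,0,0],4],[[0,0,0],[0,0,0],4],[[0,0,0],[0,0,0],2.5],[[0,0,0],[0,0,0],2.5],[[0,0,0],[0,0,0],2.2],[[0,0,0],[0,0,0],2.0],[[0,0,0],[0,0,0],1],[[0,0,0],[0,0,0],1],[[0,0,0],[0,0,0],1],[[0,0,0],[0,0,0],1]]';  python3 tg.py 'fk(5,-.087,.217)'
```

```text
time_s: 40.73
eef_pos: [0.3343, -0.2936, 0.1524]
eef_rot: [-0.69, 0.695, -0.139, 0.149]
wrist_force: [0.1, -0.1, -0.0]
opening: 0.187
t 40.73 tcp [ 0.3343 -0.2936  0.1524] jawyaw -23.5 tilt z [ 0.398  0.917 -0.004] F [ 0.1 -0.1 -0. ] op 0.187
  shift cm [ 9.55 -6.32 -1.68]
[ 0.015 -1.    -0.004]
```

```bash
python3 -m jog '[[[0,-1.5,0],[0,0,0],1],[[0,-2,0],[0,0,0],1],[[0,-2,0],[0,0,0],1],[[0,-1.7,0],[0,0,0],1],[[1.2,0,-0.4],[0,0,0],1],[[1.6,-0.1,-0.4],[0,0,0],1],[[1.7,-0.1,-0.4],[0,0,0],1],[[1.7,-0.1,-0.4],[0,0,0],1],[[1.6,-0.1,0],[0,0,0],1],[[1,-0.1,0],[0,0,0],1],[[0,0,0],[0,0,0],1],[[0,0,0],[0,0,0],1]]';  python3 tg.py 'fk(5,0,.224)'
```

```text
time_s: 41.73
eef_pos: [0.409, -0.3418, 0.2292]
eef_rot: [-0.692, 0.693, -0.141, 0.147]
wrist_force: [-1.1, -0.5, -1.1]
opening: 0.19
t 41.73 tcp [ 0.409  -0.3418  0.2292] jawyaw -23.5 tilt z [0.399 0.917 0.001] F [-1.1 -0.5 -1.1] op 0.19
  shift cm [ 9.38  0.59 -0.23]
[ 0.007 -1.     0.001]
```

```bash
python3 -m jog '[[[1.3,0,-0.3],[0,0,0],1],[[1.3,0,0],[0,0,0],1],[[1.3,0,0],[0,0,0],1],[[1,0,0],[0,0,0],1],[[0,0,0],[0,0,0],1],[[0,0,0],[0,0,0],1]]';  python3 tg.py 'fk(5,0,.224)'
```

```text
time_s: 42.23
eef_pos: [0.4502, -0.3619, 0.227]
eef_rot: [0.693, -0.691, 0.144, -0.145]
wrist_force: [-0.2, -0.0, -1.9]
opening: 0.193
t 42.23 tcp [ 0.4502 -0.3619  0.227 ] jawyaw -23.5 tilt z [0.399 0.917 0.003] F [-0.2 -0.  -1.9] op 0.193
  shift cm [ 4.8   0.3  -0.03]
[ 0.001 -1.     0.003]
```

```bash
python3 -m jog '[[[1.3,0,0],[0,0,-0.012],1],[[1.3,0,0],[0,0,0],1],[[1.2,0,0],[0,0,0],1],[[1.1,0,0],[0,0,0],1],[[0,0,0],[0,0,0],1],[[0,0,0],[0,0,0],1]]';  python3 tg.py 'fk(5,0,.1974)'
```

```text
time_s: 42.73
eef_pos: [0.4962, -0.3817, 0.2271]
eef_rot: [0.692, -0.692, 0.139, -0.15]
wrist_force: [-0.9, 0.1, -1.4]
opening: 0.189
t 42.73 tcp [ 0.4962 -0.3817  0.2271] jawyaw -23.6 tilt z [0.4   0.916 0.004] F [-0.9  0.1 -1.4] op 0.189
  shift cm [-0.26  2.97 -0.06]
[ 0.015 -1.     0.004]
```

```bash
python3 -m jog '[[[0,0.9,0],[0,0,0],1],[[0,0.8,0],[0,0,0],1],[[0,0.6,0],[0,0,0],1],[[0,0.55,0],[0,0,0],1],[[0,0,0],[0,0,0],1],[[0,0,0],[0,0,0],1]]';  python3 tg.py 'fk(5,0,.1974)'
```

```text
time_s: 43.23
eef_pos: [0.4959, -0.3816, 0.1974]
eef_rot: [-0.692, 0.692, -0.138, 0.151]
wrist_force: [0.5, 0.2, 1.9]
opening: 0.185
t 43.23 tcp [ 0.4959 -0.3816  0.1974] jawyaw -23.6 tilt z [0.401 0.916 0.003] F [0.5 0.2 1.9] op 0.185
  shift cm [-0.18 -0.   -0.05]
[ 0.018 -1.     0.003]
```

Release, rise and check everything.

```bash
python3 -m jog '[[[0,0,0],[0,0,0],1.8],[[0,0,0],[0,0,0],2.2],[[0,0,0],[0,0,0],3.6],[[0,0,0],[0,0,0],3.6],[[0,0,0],[0,0,0],3.6],[[0,-1.5,0],[0,0,0],4],[[0,-2.5,0],[0,0,0],4],[[0,-2.5,0],[0,0,0],4],[[0,-2,0],[0,0,0],4],[[0,-2,0],[0,0,0],4],[[0,0,0],[0,0,0],4]]'; python3 -m jog '[[[-3,0,0],[0,0,0],4],[[-3,0,0],[0,0,0],4],[[-3,0,0],[0,0,0],4],[[-3,0,0],[0,0,0],4],[[-3,0,0],[0,0,0],4],[[-2,0,0],[0,0,0],4],[[0,0,0],[0,0,0],4],[[0,0,0],[0,0,0],4]]'
python3 - <<'E'
from chk import *
import dip,tg
for n in('scene','top'):
    c=chk(n); cv2.imwrite(f'pics/end_{n}.png',c['frame'][:,:,::-1]); dip.tops(c,.205,.235)
c=imaging.camera('wrist'); dip.tops(c,.205,.235)
print([ (tg.fork(k)*1e3).round(1) for k in(1,2,4,5)])
E
```

```text
time_s: 44.15
eef_pos: [0.492, -0.3798, 0.3022]
eef_rot: [0.694, -0.691, 0.141, -0.149]
wrist_force: [0.8, 0.0, 1.4]
opening: 0.473
time_s: 44.82
eef_pos: [0.33, -0.3076, 0.2933]
eef_rot: [0.695, -0.69, 0.142, -0.148]
wrist_force: [-0.9, -0.7, -0.0]
opening: 0.465
scene tab 86 [ 61.6 105.1] [25.5 15.3] ztop [0.0799 0.0832]
scene tab 76 [  61.3 -106.7] [25.3 16.2] ztop [0.0791 0.0823]
scene carrier 1784 [-2.2  1. ] [ 97.9 177.1] 5.25 x [-0.0432  0.044 ]
grip 44 468.8 -443.7 r 9.7 z 0.2223
grip 49 495.4 -379.0 r 9.1 z 0.2242
grip 59 524.9 -314.1 r 9.8 z 0.2233
grip 56 556.9 -253.0 r 10.0 z 0.2233
grip 65 578.0 -186.5 r 10.6 z 0.2232
grip 70 603.4 -122.3 r 10.6 z 0.2228
grip 69 640.5 -62.8 r 9.0 z 0.223
top tab 58 [ 57.1 103.3] [15.8 26. ] ztop [0.0802 0.0831]
top tab 52 [  56.9 -107.5] [25.6 14.1] ztop [0.0803 0.0836]
top carrier 1395 [-45.6   0.2] [167.5 205. ] 80.17 x [-0.0477  0.0422]
grip 43 637.0 -64.6 r 9.2 z 0.2257
grip 43 601.7 -123.8 r 8.6 z 0.2262
grip 43 575.7 -189.3 r 8.6 z 0.2253
grip 42 550.9 -255.4 r 8.5 z 0.2259
grip 47 521.9 -318.4 r 8.6 z 0.2251
grip 49 495.0 -382.5 r 8.9 z 0.2255
grip 47 466.7 -448.0 r 8.5 z 0.2263
grip 368 552.6 -254.8 r 9.4 z 0.2242
grip 592 522.7 -315.7 r 9.4 z 0.2242
grip 525 497.0 -379.9 r 9.6 z 0.2241
grip 446 467.5 -445.7 r 8.9 z 0.2238
[array([ 606.6, -124.9]), array([ 578.5, -189. ]), array([ 522.2, -317.2]), array([ 494.1, -381.3])]
```

View pics/end_scene.png

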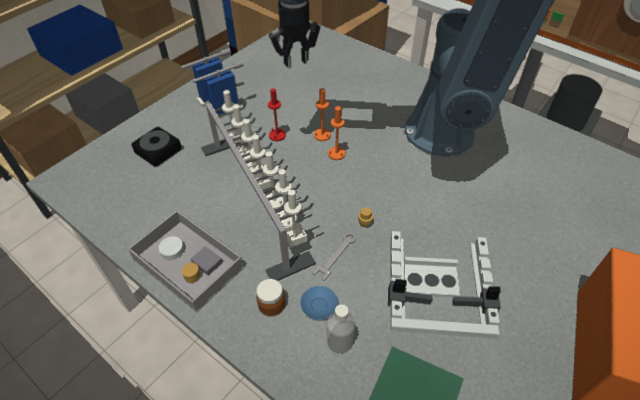

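Four dippers hang. The carrier reading (rear −43, was −33 mm) suggests it was knocked, so I zoom in.

Run:
```python
from chk import *
a=cv2.imread('pics/end_scene.png');cv2.imwrite('pics/z8.png',cv2.resize(a[215:345,370:520],None,fx=5,fy=4.6,interpolation=cv2.INTER_CUBIC))
for n in('scene','top'):
    c=imaging.camera(n);W=cloud(c);z=W[...,2];F=np.stack([(W[...,:2]-o)@x,(W[...,:2]-o)@y],-1)*1000
    s=(abs(F[...,1])<86)&(F[...,0]>-160)&(F[...,0]<48)&(z>.0105)&(z<.04)
    l,k=ndimage.label(s);i=np.argmax(ndimage.sum(s,l,range(1,k+1)))+1
    m=ndimage.binary_opening(l==i,iterations=2);print(n,m.sum(),cv2.minAreaRect(F[m].astype(np.float32)))
    s=m&(z>.025);print('lip',s.sum(),cv2.minAreaRect(F[s].astype(np.float32)))
```

```text
scene 1638 ((0.3667335510253906, -22.869731903076172), (126.54203033447266, 94.86849975585938), 89.71025848388672)
lip 241 ((-38.56705856323242, -22.594024658203125), (16.726978302001953, 126.37800598144531), 0.7921534776687622)
top 1268 ((-2.2218170166015625, -22.87787628173828), (90.65155792236328, 126.6556625366211), 1.1878688335418701)
lip 189 ((-41.821537017822266, -23.152313232421875), (11.295255661010742, 125.52552795410156), 1.4921925067901611)
```

View pics/z8.png

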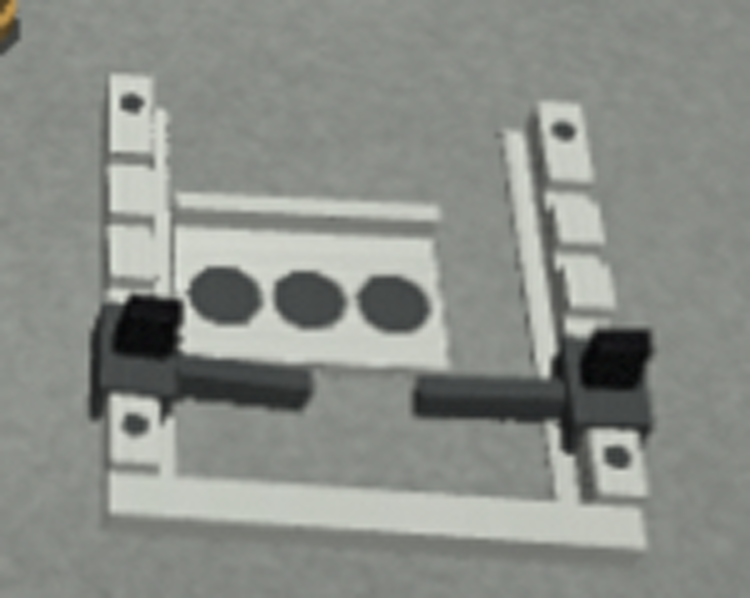

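The carrier was knocked sideways to y −23 mm (touching the guide strip) and back about 8 mm, and the right stop arm has a gap. I'll push it again.

```bash
python3 -m jog '[[[2,0,2],[0,0.116,0],6],[[2,0,2],[0,0.116,0],6],[[0,0,0],[0,0.116,0],6],[[0,0,0],[0,0.116,0],6],[[0,0,0],[0,0.116,0],6],[[0,0,0],[0,0,0],6],[[0,0,0],[0,0,0],6]]'
python3 - <<'E'
from chk import *
p=o-.105*x-.020*y
R=rel([[*p,.16]]);print(R[2].round(3))
E
```

```text
time_s: 45.65
eef_pos: [0.3916, -0.2913, 0.2923]
eef_rot: [0.623, -0.615, 0.341, -0.343]
wrist_force: [-0.7, -0.1, -0.5]
opening: 0.7
t 45.65 tcp [ 0.3916 -0.2913  0.2923] jawyaw -57.8 tilt z [0.846 0.533 0.011] F [-0.7 -0.1 -0.5] op 0.7
  shift cm [-40.66  13.61  28.04]
[-0.002 -1.     0.011]
```

```bash
python3 -m jog '[[[-3,0,2],[-0.011,-0.016,0],6],[[-3,0,2],[0,0,0],6],[[-3,0,2],[0,0,0],6],[[-3,0,2],[0,0,0],6],[[-3,0,2],[0,0,0],6],[[-3,0,2],[0,0,0],6],[[-3,0,2],[0,0,0],6],[[-3,0,2],[0,0,0],6],[[-3,0,2],[0,0,0],6],[[-3,0,2],[0,0,0],6],[[0,0,0],[0,0,0],6],[[0,0,0],[0,0,0],6]]'
python3 - <<'E'
from chk import *
p=o-.105*x-.020*y
R=rel([[*p,.12]]);print(R[2].round(3))
E
```

```text
time_s: 46.65
eef_pos: [0.3906, 0.0828, 0.2926]
eef_rot: [0.63, -0.628, 0.323, -0.323]
wrist_force: [0.3, -0.2, -0.0]
opening: 0.703
t 46.65 tcp [0.3906 0.0828 0.2926] jawyaw -54.4 tilt z [0.813 0.583 0.002] F [ 0.3 -0.2 -0. ] op 0.703
  shift cm [-8.45 17.29  8.81]
[-0.001 -1.     0.002]
```

```bash
python3 -m jog '[[[-2.2,0,2.1],[0,0.044,0],6],[[-2.2,0,2.1],[0,0,0],6],[[-2.2,0,2.1],[0,0,0],6],[[-1.5,0,1.7],[0,0,0],6],[[0,3,0],[0,0,0],6],[[0,3,0],[0,0,0],6],[[0,3,0],[0,0,0],6],[[0,3,0],[0,0,0],6],[[0,3,0],[0,0,0],6],[[0,0,0],[0,0,0],6],[[0,0,0],[0,0,0],6]]'
python3 - <<'E'
from chk import *
p=o-.095*x-.020*y
R=rel([[*p,.012]]);print(R[2].round(3))
E
```

```text
time_s: 47.57
eef_pos: [0.4228, 0.1898, 0.1402]
eef_rot: [0.625, -0.621, 0.331, -0.337]
wrist_force: [0.5, 1.1, -0.0]
opening: 0.7
t 47.57 tcp [0.4228 0.1898 0.1402] jawyaw -56.3 tilt z [0.832 0.554 0.009] F [ 0.5  1.1 -0. ] op 0.7
  shift cm [-1.7  12.82  0.83]
[ 0.005 -1.     0.009]
```

```bash
python3 -m jog '[[[-1.7,0,0],[-0.009,0.008,0],6],[[0,2.5,0],[0,0,0],6],[[0,2.5,0],[0,0,0],6],[[0,2.5,0],[0,0,0],6],[[0,0,0],[0,0,0],6],[[0,0,0],[0,0,0],6]]'
python3 - <<'E'
from chk import *
p=o-.095*x-.020*y
R=rel([[*p,.012]]);print(R[2].round(3))
E
```

```text
time_s: 48.07
eef_pos: [0.4251, 0.2018, 0.0751]
eef_rot: [0.624, -0.619, 0.33, -0.343]
wrist_force: [0.8, 0.3, 0.2]
opening: 0.704
t 48.07 tcp [0.4251 0.2018 0.0751] jawyaw -56.9 tilt z [0.837 0.547 0.015] F [0.8 0.3 0.2] op 0.704
  shift cm [-0.84  6.3  -0.01]
[ 0.012 -1.     0.015]
```

```bash
python3 -m jog '[[[-0.8,1.5,-0.5],[-0.015,0,0.012],6],[[0,1.5,0],[0,0,0],6],[[0,1.5,0],[0,0,0],6],[[0,1.4,0],[0,0,0],6],[[0,0,0],[0,0,0],6],[[0,0,0],[0,0,0],6]]'
python3 - <<'E'
from chk import *
p=o-.047*x-.020*y
R=rel([[*p,.011]]);print(R[2].round(3))
E
```

```text
time_s: 48.57
eef_pos: [0.4303, 0.2067, 0.0298]
eef_rot: [0.627, -0.617, 0.331, -0.342]
wrist_force: [0.8, -0.4, -0.1]
opening: 0.703
t 48.57 tcp [0.4303 0.2067 0.0298] jawyaw -56.8 tilt z [0.837 0.547 0.02 ] F [ 0.8 -0.4 -0.1] op 0.703
  shift cm [-0.65  1.95  4.14]
[ 0.008 -1.     0.02 ]
```

```bash
python3 -m jog '[[[-0.6,1,0],[-0.02,0,0.008],6],[[0,0.9,0],[0,0,0],6],[[0,0,0],[0,0,0],6],[[0,0,0],[0,0,0],6]]'
python3 - <<'E'
from chk import *
p=o-.047*x-.020*y
R=rel([[*p,.011]]);print(R[2].round(3))
E
```

```text
time_s: 48.9
eef_pos: [0.4335, 0.2125, 0.0175]
eef_rot: [0.624, -0.62, 0.333, -0.339]
wrist_force: [-0.4, 0.4, -0.2]
opening: 0.7
t 48.9 tcp [0.4335 0.2125 0.0175] jawyaw -56.8 tilt z [0.837 0.547 0.01 ] F [-0.4  0.4 -0.2] op 0.7
  shift cm [-0.32  0.68  3.59]
[ 0.004 -1.     0.01 ]
```

```bash
python3 -m jog '[[[-0.3,0.5,0.4],[-0.01,0,0],6],[[0,0,0.5],[0,0,0],6],[[0,0,0.5],[0,0,0],6],[[0,0,0.5],[0,0,0],6],[[0,0,0.5],[0,0,0],6],[[0,0,0.4],[0,0,0],6],[[0,0,0],[0,0,0],6],[[0,0,0],[0,0,0],6]]'
python3 - <<'E'
from chk import *
p=o-.047*x-.020*y
R=rel([[*p,.011]]);print(R[2].round(3))
E
```

```text
time_s: 49.57
eef_pos: [0.4581, 0.232, 0.014]
eef_rot: [-0.621, 0.623, -0.335, 0.337]
wrist_force: [-2.4, -2.2, 2.4]
opening: 0.698
t 49.57 tcp [0.4581 0.232  0.014 ] jawyaw -56.8 tilt z [ 0.836  0.548 -0.001] F [-2.4 -2.2  2.4] op 0.698
  shift cm [-0.04  0.3   0.47]
[ 0.005 -1.    -0.001]
```

```bash
python3 -m jog '[[[0,0,0.3],[0,0,0],6],[[0,0,0.3],[0,0,0],6],[[0,0,0.2],[0,0,0],6],[[0,0,0],[0,0,0],6]]'; python3 -m jog '[[[0,0,0.3],[0,0,0],6],[[0,0,0],[0,0,0],6]]'
python3 - <<'E'
from chk import *
p=o-.047*x-.020*y
R=rel([[*p,.011]]);print(R[2].round(3))
E
```

```text
time_s: 49.9
eef_pos: [0.4613, 0.2346, 0.0132]
eef_rot: [-0.618, 0.626, -0.337, 0.335]
wrist_force: [-0.7, -0.4, -1.3]
opening: 0.699
time_s: 50.07
eef_pos: [0.4616, 0.2351, 0.0128]
eef_rot: [-0.617, 0.628, -0.338, 0.334]
wrist_force: [-0.5, -0.4, 0.4]
opening: 0.704
t 50.07 tcp [0.4616 0.2351 0.0128] jawyaw -56.7 tilt z [ 0.836  0.548 -0.016] F [-0.5 -0.4  0.4] op 0.704
  shift cm [0.03 0.18 0.01]
[ 0.003 -1.    -0.016]
```

```bash
python3 -m jog '[[[0,0,0.3],[0,0,0],6],[[0,0,0],[0,0,0],6],[[0,0,0],[0,0,0],6],[[0,0,-1],[0,0,0],6],[[0,0,-2],[0,0,0],6],[[0,0,-2],[0,0,0],6],[[0,-4,0],[0,0,0],6],[[0,-4,-1],[0,0,0],6],[[0,-4,-2],[0,0,0],6],[[0,-4,-2],[0,0,0],6],[[0,-3,-2],[0,0,0],6],[[0,0,0],[0,0,0],6]]'
python3 - <<'E'
from chk import *
for n in('scene','top'):
    c=chk(n);W=cloud(c);z=W[...,2];F=np.stack([(W[...,:2]-o)@x,(W[...,:2]-o)@y],-1)*1000
    if n=='scene': cv2.imwrite('pics/z9.png',cv2.resize(c['frame'][215:345,370:520,::-1],None,fx=5,fy=4.6,interpolation=cv2.INTER_CUBIC))
    for yl,yh in((-80,-30),(-20,0),(22,36)):
        b=(F[...,1]>yl)&(F[...,1]<yh)
        g=lambda s:np.percentile(F[s][:,0],[3,97]).round(1) if s.sum()>5 else None
        print(yl,'lip',g(b&(z>.026)&(z<.037)&(abs(F[...,0]+30)<30)),'plate',g(b&(z>.009)&(z<.019)&(abs(F[...,0]-30)<30)),'arm',g(b&(z>.024)&(z<.036)&(F[...,0]>40)&(F[...,0]<90)))
    s=(z>.026)&(z<.037)&(abs(F[...,0]+30)<30)&(abs(F[...,1])<86);l,k=ndimage.label(s);s=l==np.argmax(ndimage.sum(s,l,range(1,k+1)))+1
    print('lip rect',cv2.minAreaRect(F[s].astype(np.float32)))
E
```

```text
time_s: 51.07
eef_pos: [0.3666, 0.1733, 0.2052]
eef_rot: [-0.618, 0.626, -0.337, 0.335]
wrist_force: [1.5, 0.9, 0.9]
opening: 0.701
scene tab 87 [ 61.8 105.6] [15.8 27.1] ztop [0.0795 0.0832]
scene tab 81 [  61.3 -106.7] [16.7 25. ] ztop [0.079  0.0822]
scene carrier 1618 [  4.4 -22.1] [126.   81.1] 89.72 x [-0.0333  0.0438]
-80 lip [-34.4 -21.3] plate [ 1.9 47.9] arm [57.1 70.2]
-20 lip [-33.6 -22.3] plate [ 3.2 56.6] arm None
22 lip [-35.3 -21.1] plate [ 1.2 49.5] arm [56.  67.8]
lip rect ((-27.716472625732422, -22.94491958618164), (124.90538024902344, 16.48072624206543), 89.50098419189453)
top tab 53 [ 57.2 102.5] [15.8 25. ] ztop [0.0798 0.0825]
top tab 54 [  57.2 -107.7] [25.  14.4] ztop [0.0806 0.0843]
top carrier 750 [-50.  -23.2] [189.7 124.2] 0.41 x [-0.0373  0.0444]
-80 lip [-37.3 -26.7] plate [ 1.2 53.7] arm [53.  65.5]
-20 lip None plate [17.  51.9] arm None
22 lip None plate [28.  54.4] arm [54.1 64.6]
lip rect ((-31.883811950683594, -60.71491241455078), (49.27508544921875, 11.407665252685547), 88.60427856445312)
```

View pics/z9.png

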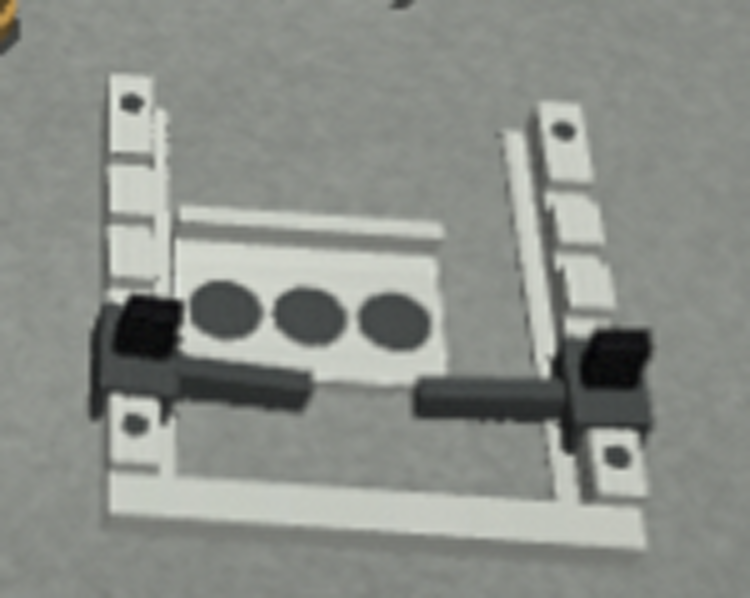

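The carrier is back against both stops and square, with y at about −23 mm. The arm is clear, so I hand in.

```bash
python3 -c "
from bench import ctrl
print(ctrl.hand_in())"
```

```text
the job is handed in; nothing more can be done
None
```

I moved both stops to the next notch and pushed the carrier square against them. All four white dippers now hang in forks 1, 2, 4 and 5. I handed the job in at about 51 s; it gave no verdict.

- **Stops:** both read about 40 mm farther along, with tab tops at the same height as at the start, so they are seated.
- **Carrier:** something knocked it sideways and back about 8 mm while I was hanging dippers. I pushed it again. It now touches both arms, is square to about 0.5°, and sits at y ≈ −23 mm (limit ±30 mm).
- **Dippers:** grip positions are within about 6 mm of their fork points, with tops level with the hanging baskets. I did not re-measure them after the second carrier push, which was well away from the rack.
- **Baskets and bystanders:** the baskets read a few millimetres from their start positions. The bench items looked unmoved in the pictures, but I did not measure them.
- **Disagreement:** the scene and top cameras differ by up to about 5 mm in absolute position, so I relied on readings within one view.

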